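Change the boxed-in vial in a three-place stand

TASK

In the white three-place stand, change the old vial that stands boxed in in the middle (brown glass, white cap) for the fresh one that stands alone on the bench (brown glass, blue cap). First move the two clear vials on either side of it into the blue tray, then put the old vial into the orange tray, then stand the fresh vial on the middle place, and last put each clear vial back on the very place it came from. Keep all vials upright and leave the steel weight, the dish and the timer alone.

Things in the scene. Friction and masses are not known exactly. Their poses are not given: they have to be found in the camera images.
- stand: fixed white plate 58 (x) x 112 (y) mm, flat top 8 mm above the bench; round marks at y = -32, 0, +32 mm. Fins front and back of the middle (green) mark: 22 mm wide, inner faces at x = +-17 mm, tops at 58 mm: the middle vial is gripped only along y, once both neighbours (9 mm gaps) are gone; the outer vials along x. Origin: centre of underside, below the green mark
- side_tray: blue shallow tray fixed to the bench, 64 (x) x 100 (y) mm outside, wall and floor 3 mm thick, rim 9 mm above the bench; room for two vials side by side along its y axis. Origin: centre of the underside
- returns_tray: orange shallow square tray fixed to the bench, 60 x 60 mm outside, wall and floor 3 mm thick, rim 9 mm above the bench. Origin: centre of the underside
- flank_blue: screw-cap sample vial, 23 mm diameter, 48 mm tall, 18 g, clear glass, blue cap. The cap is 18 mm across and takes up the top 10 mm. Origin: centre of the underside, z up along the vial. It starts on one of the two outer places of the stand
- flank_white: screw-cap sample vial, 23 mm diameter, 48 mm tall, 18 g, clear glass, white cap. The cap is 18 mm across and takes up the top 10 mm. Origin: centre of the underside, z up along the vial. It starts on the other outer place of the stand
- old_vial: screw-cap sample vial, 23 mm diameter, 48 mm tall, 18 g, brown glass, white cap. The cap is 18 mm across and takes up the top 10 mm. Origin: centre of the underside, z up along the vial. It starts on the middle place of the stand
- fresh_vial: screw-cap sample vial, 23 mm diameter, 48 mm tall, 18 g, brown glass, blue cap. The cap is 18 mm across and takes up the top 10 mm. Origin: centre of the underside, z up along the vial. It starts alone on the bench
- steel_weight: bystander: small steel weight with a knob, 24 mm across, 30 mm tall, loose on the bench. Origin: centre of the underside
- dish: bystander: shallow clear dish with tablets, 65 mm across, 13 mm tall, loose on the bench. Origin: centre of the underside
- timer: bystander: white laboratory timer with three buttons, 69 x 70 x 34 mm, loose on the bench. Origin: centre of the underside

How it is judged:
By the outcome, as a careful person would: the job done as asked, in the order asked, and still so for the second after the job is handed in, with the robot touching nothing.
It also fails if it takes over 118 s, if anything falls off the work surface, if the arm or the gripper's body presses on something with over 40 N, if the wrist force passes 120 N, or if a joint passes its speed limit or range.

ROBOT

A 6-joint arm with a two-finger parallel gripper is mounted at the origin on a cart in front of the work surface, level with it; the furniture and walls round the work are solid. World frame = base frame: x ahead of the robot, y to its left, z up, the work surface at z = 0. Lengths are in m, angles in degrees, forces in N, time in s.
With the tool pointing down it reaches from about 0.25 to 0.775 m from the base axis. Payload 4 kg.
Tool frame: the origin (TCP) lies midway between the tips of the shut fingers; the grasp point (between the pads) lies 19 mm behind it (r.grip_depth is the z of the grasp point in the tool frame, in m); z points along the fingers, x is the direction in which the jaws open and shut, and the axes are right-handed (so a half turn about z gives the same grasp; the last joint's range is limited). The gripper opens to 94 mm and grips with 3 to 60 N. Pads are 16 mm wide; open, the fingers measure 119 mm over their backs; the gripper's body (75 mm by 177 mm) begins 78 mm behind the grasp point.
Start: joints at [69.208, 4.996, 78.535, -0, 96.463, -5.907], TCP at [0.141, 0.532, 0.206] pointing down, gripper open.
Joint ranges: [-177.83, 177.83], [-43.37, 116.18], [15.69, 146.23], [-61.86, 241.86], [9.47, 152.12], [-147.06, 147.06]. Speed limits (degrees/s): [159.86, 159.86, 180, 180, 180, 180].

INTERFACE

Orientations are given as a 3x3 rotation matrix whose columns are the frame's x, y, z axes.
In Python, from workcell import r, viewer gives the robot as it stands. The module is installed in compiled form; this text tells all that it offers.
- The arm moves only by the tool apply_moves, never from a script. Its argument "plan" is a list of rows, each a list of 7 numbers: the shift along the tool's x, y, z in units of 50 mm (1.0 is 50 mm), then the turn, a rotation vector about the tool's x, y, z in units of 10 degrees (1.0 is 10 degrees), then the finger opening in mm, from 0 to 94. A call has 1 to 12 rows; each row shifts and turns the commanded pose from where the row before left it, along the tool's axes as they then stand; what a row does not reach is not made up. A row lasts 1/8 s, in which the tool goes at most 62.5 mm and 10.7 degrees, less where a joint would pass 70% of its speed; a pose out of reach is approached as far as the arm can. A call is refused whole if a number of a shift passes 1 or a number of a turn 1, either way. A call with a gripper value outside its range is refused whole. The fingers move at their own pace and stop on an object; "newtons" is the grip in N (left out, the last holds). Time passes only in rows, so rows that do not move let the fingers close. It gives the time, the measured TCP pose, the force and the opening at its end, in the units of the state.
- r.get_state(): the state, without advancing time (a new reading comes with each control period).
- viewer.capture(name): name is "scene" or "top" or "wrist"; returns a dict with "color" (400x640x3 uint8, red, green, blue), "vfov" (degrees; the focal length in pixels is half the picture's height over the tangent of half this angle, whatever the lens; pixels are square), "cx", "cy" (the principal point, pixels), "R" (3x3) and "t" (3): a world point X has camera coordinates R X + t; the wrist camera has in their place "mount" (4x4, takes a point from camera to tool coordinates, whose origin is the TCP and whose axes are the tool frame's). Camera axes: x right, y down, z forward; pixel columns grow to the right and rows downward; lengths in m; the calibration is good to about 2 mm. The wrist camera is an equidistant fisheye: a pixel r from the principal point sees the ray r / f radians off the axis. A picture is of the moment at which its call begins: read the wrist's pose just before it. There is no depth.
- r.finish_job(): hands the job in, once; it reports no verdict.
The state is a dict: "t": time; "qpos": joint angles; "joint_velocities": joint speeds; "tau": joint torques, N m; "tcp_pos": TCP position; "eef_rot": TCP orientation; "wrist_force": force on the tool from outside, world axes, zero at the start; "ft_torque": the same for the moment, N m; "width": opening from 0.0 (shut) to 1.0 (fully open).
Only numpy, scipy, OpenCV 4.12 (cv2) and the standard library are available. Lean on these libraries where they do the work, as an engineer would, in place of code of your own. Each camera call takes 0.05 s, during which the arm holds its last target.

## Working session

There is one attempt and no reset: what is moved stays moved. The work goes in short steps, Python scripts to look and compute and a tool call to move; the robot and the scene stay as the last step left them, time stands still between calls to the robot, and variables do not carry over. Pictures are saved under pics/ and viewed, and the job is handed in when it is done.

Besides the shell and the picture viewer there is one more tool, called after "Request:" as name(argument=value, ...) on one line, values as JSON. apply_moves: Moves the arm, as the interface text tells. Its arguments: {"type":"object","properties":{"plan":{"type":"array","items":{"type":"array","items":{"type":"number"}}},"newtons":{"type":"number"}},"required":["plan"]}

```bash
mkdir -p pics; python3 - <<'E'
from workcell import r, viewer
import cv2, numpy as np
print(r.get_state(), r.grip_depth)
for n in ["scene","top","wrist"]:
    c=viewer.capture(n); cv2.imwrite(f"pics/{n}0.png",c["color"][:,:,::-1])
    print(n,{k:np.round(v,4).tolist() for k,v in c.items() if k!="color"})
E
```

```text
{'t': 0.0, 'qpos': array([ 6.92064002e+01,  5.03635679e+00,  7.86219700e+01,  9.47418691e-04,
        9.64629270e+01, -5.90796136e+00]), 'joint_velocities': array([ 0.0088367 , -0.06975275,  0.0668932 ,  0.08197906,  0.03123821,
        0.08969216]), 'tau': array([-6.35636061e-04, -3.40192223e+01, -3.02424753e+01,  7.15700048e-02,
        3.30420630e-02, -1.71201041e-04]), 'tcp_pos': array([0.14110411, 0.53103594, 0.204355  ]), 'eef_rot': array([[ 2.56887969e-01,  9.66440885e-01, -7.66643613e-04],
       [ 9.66438900e-01, -2.56889006e-01, -1.97260013e-03],
       [-2.10334373e-03, -2.34176969e-04, -9.99997761e-01]]), 'wrist_force': array([ 0.29573853, -0.12316904,  0.31693078]), 'ft_torque': array([-0.03989416, -0.01354678, -0.00536091]), 'width': 0.9997608315856832} -0.0188
scene {'vfov': 53.5713, 'cx': 313.0821, 'cy': 197.4724, 'R': [[0.5293, -0.8482, 0.019], [-0.5767, -0.3761, -0.7252], [0.6223, 0.3729, -0.6882]], 't': [-0.1863, 0.4252, 0.4458]}
top {'vfov': 57.286, 'cx': 322.9343, 'cy': 200.674, 'R': [[-0.0455, -0.999, 0.0033], [-0.9783, 0.0439, -0.2022], [0.2019, -0.0124, -0.9793]], 't': [0.1539, 0.5833, 0.7909]}
wrist {'vfov': 65.7065, 'cx': 316.0007, 'cy': 200.138, 'mount': [[1.0, 0.0006, 0.0006, -0.0005], [-0.0007, 0.9641, 0.2654, -0.0775], [-0.0004, -0.2654, 0.9641, -0.1793], [0.0, 0.0, 0.0, 1.0]]}
```

View pics/scene0.png

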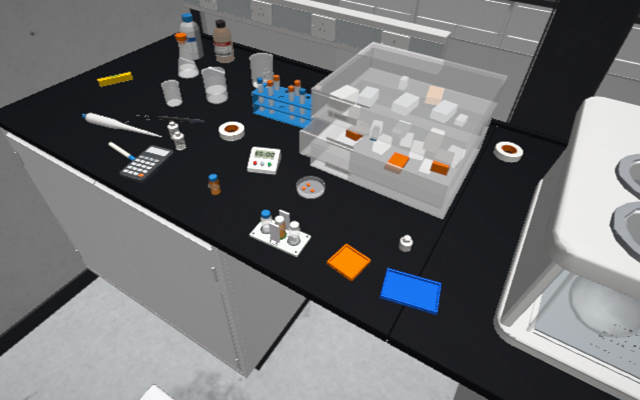

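View pics/top0.png

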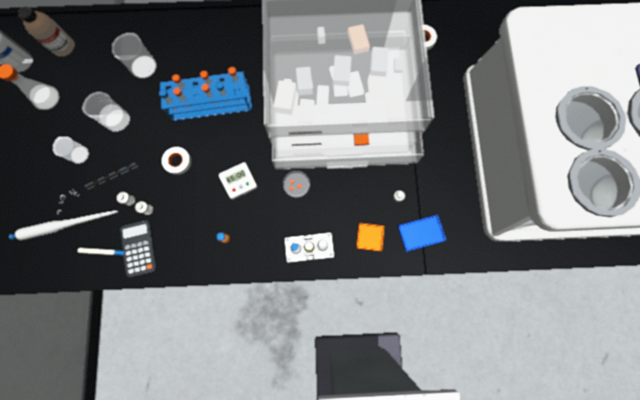

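View pics/wrist0.png

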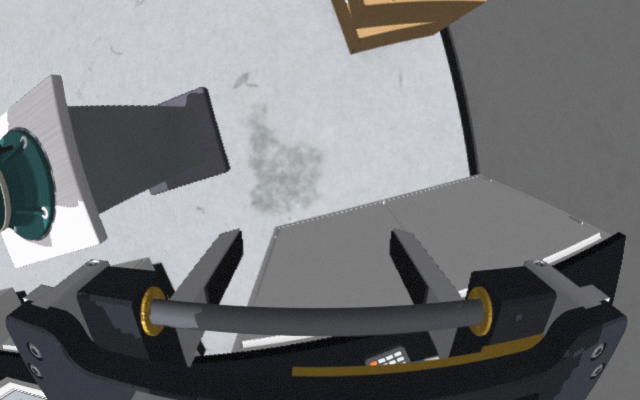

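```bash
python3 - <<'E'
import cv2
t=cv2.imread("pics/top0.png")[150:280,200:470]; s=cv2.imread("pics/scene0.png")[160:330,190:460]
cv2.imwrite("pics/t0c.png",cv2.resize(t,None,fx=2.9,fy=2.9,interpolation=cv2.INTER_CUBIC))
cv2.imwrite("pics/s0c.png",cv2.resize(s,None,fx=2.9,fy=2.9,interpolation=cv2.INTER_CUBIC))
E
```

```text
(no output)
```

View pics/t0c.png

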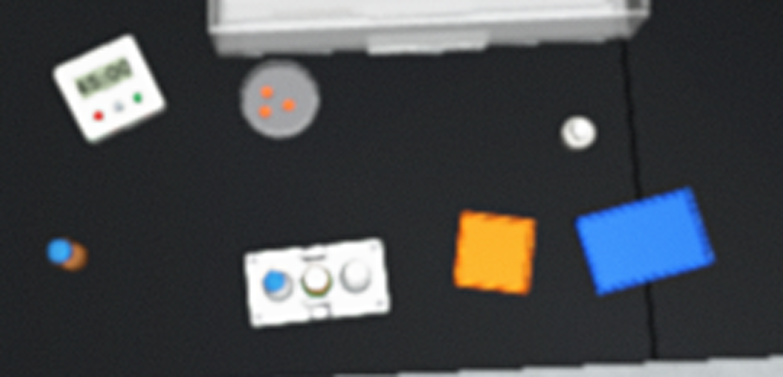

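View pics/s0c.png

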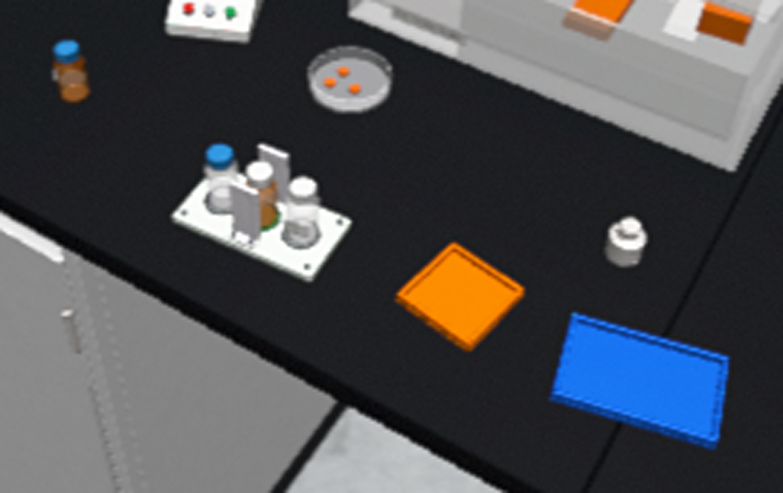

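```bash
cat > h.py <<'E'
from workcell import r, viewer
import cv2, numpy as np
np.set_printoptions(precision=4,suppress=True)
def cam(n):
    s=r.get_state(); c=viewer.capture(n)
    c["f"]=200/np.tan(np.radians(c["vfov"]/2)); c["n"]=n
    if n=="wrist":
        T=np.eye(4);T[:3,:3]=s["eef_rot"];T[:3,3]=s["tcp_pos"]; M=T@c["mount"]
        c["Rw"]=M[:3,:3]; c["o"]=M[:3,3]
    else:
        c["Rw"]=c["R"].T; c["o"]=-c["R"].T@c["t"]
    return c
def rays(c,px):
    p=np.atleast_2d(px).astype(float)-[c["cx"],c["cy"]]
    if c["n"]=="wrist":
        rr=np.hypot(*p.T)+1e-9; th=rr/c["f"]
        d=np.c_[p/rr[:,None]*np.sin(th)[:,None],np.cos(th)]
    else: d=np.c_[p/c["f"],np.ones(len(p))]
    return d@c["Rw"].T
def cast(c,px,z):
    d=rays(c,px); return (c["o"]+d*((z-c["o"][2])/d[:,2])[:,None])[:,:2]
def hsv(c): return cv2.cvtColor(c["color"],cv2.COLOR_RGB2HSV)
def blobs(m,amin=10):
    n,l,st,ce=cv2.connectedComponentsWithStats(m.astype(np.uint8))
    return [(st[i],ce[i],l==i) for i in range(1,n) if st[i][4]>=amin]
def rect(c,m,z):
    k=max(cv2.findContours(m.astype(np.uint8),cv2.RETR_EXTERNAL,cv2.CHAIN_APPROX_NONE)[0],key=len)[:,0]
    P=cast(c,k,z); return cv2.minAreaRect((P*1000).astype(np.float32))
E
python3 - <<'E'
from h import *
for n in ["top","scene"]:
    c=cam(n); H=hsv(c); h,s,v=H[...,0].astype(int),H[...,1],H[...,2]
    print(n)
    for nm,m in [("blue",(h>98)&(h<118)&(s>120)&(v>60)),("orange",(h>5)&(h<25)&(s>150)&(v>100)),("white",(s<50)&(v>120))]:
        for st,ce,l in blobs(m,12):
            xy=cast(c,ce,0.009)[0]
            if not(0.2<xy[0]<0.62 and -0.35<xy[1]<0.45): continue
            print(nm,st,ce.round(1),"z48",cast(c,ce,0.048)[0],"z56",cast(c,ce,0.056)[0],"rect9",np.round(sum([list(q) if isinstance(q,tuple) else [q] for q in rect(c,l,.009)],[]),1))
E
```

```text
top
blue [ 398  214   49   38 1268] [421.8 232.7] z48 [ 0.5061 -0.0978] z56 [ 0.5053 -0.0956] rect9 [ 510.6 -108.8   70.   106.8   12.6]
blue [216 232   8   9  60] [219.4 236. ] z48 [0.5196 0.3695] z56 [0.5187 0.3673] rect9 [524.4 380.   19.6  16.9   0.5]
blue [291 244   7   6  33] [294.1 246.5] z48 [0.4878 0.1982] z56 [0.4872 0.1977] rect9 [491.  201.2  14.4  11.9  87.4]
orange [356 222  29  30 720] [370.1 236.6] z48 [0.5026 0.0223] z56 [0.5018 0.0234] rect9 [506.7  16.9  65.4  64.7  80.2]
orange [223 234   7   9  32] [226.2 238.7] z48 [0.5127 0.3538] z56 [0.5118 0.3518] rect9 [517.1 363.6  10.3  20.2  66.9]
white [394 190  11  11  99] [399.  195.3] z48 [ 0.597  -0.0529] z56 [ 0.5953 -0.0511] rect9 [605.8 -61.8  24.7  25.7  85.1]
white [ 284  232   51   31 1175] [309.4 246.9] z48 [0.4853 0.1632] z56 [0.4847 0.1629] rect9 [488.7 165.8  61.6 116.5   3.8]
white [   95   265   545   135 60762] [380.1 335.9] z48 [0.2846 0.0161] z56 [0.2859 0.0173] rect9 [ 265.1   16.3 1269.5  290.8   90. ]
scene
blue [208 173  10   9  66] [212.6 176.9] z48 [0.5174 0.3646] z56 [0.5111 0.3572] rect9 [548.5
[... 445 characters left out ...]
 [0.4849 0.3277] z56 [0.4791 0.3208] rect9 [513.2 360.9  16.4  18.2  54.8]
orange [280 231   5   7  28] [282.  233.6] z48 [0.4651 0.1416] z56 [0.4596 0.1373] rect9 [491.7 161.9  16.3   8.2  35.4]
orange [327 244  44  37 923] [348.4 261.5] z48 [0.4756 0.0036] z56 [0.4698 0.0012] rect9 [504.9  15.9  64.3  66.2  80.4]
white [    0   128   459   272 54997] [185.7 318.5] z48 [0.2383 0.1663] z56 [0.2359 0.1617] rect9 [ 204.3  388.   377.4 1242.5    0.1]
white [ 249  210   62   47 1398] [281.  233.7] z48 [0.4639 0.1429] z56 [0.4583 0.1386] rect9 [502.9 166.3  95.1 116.7   3.9]
white [400 235  13  16 143] [406.1 242.2] z48 [ 0.5743 -0.0665] z56 [ 0.5671 -0.0679] rect9 [608.9 -60.4  39.1  25.3  32.8]
```

```bash
cat >> h.py <<'E'
def go(x,y,z,head):
    """turn about tool z (10 deg units) then total shift (50 mm units) in turned frame"""
    s=r.get_state(); R=s["eef_rot"]; hd=np.degrees(np.arctan2(R[1,0],R[0,0]))
    th=(hd-head+180)%360-180
    a=np.radians(head); Rt=np.array([[np.cos(a),np.sin(a),0],[np.sin(a),-np.cos(a),0],[0,0,-1.]])
    e=Rt.T@R; rv=cv2.Rodrigues(R.T@Rt)[0].ravel()
    d=Rt.T@(np.array([x,y,z])-s["tcp_pos"])
    print("t",round(s["t"],2),"tcp",s["tcp_pos"],"head",round(hd,2),"tilt",R[:2,2],"width",round(s["width"]*94,1),"F",s["wrist_force"])
    print("rot units",np.round(rv/np.radians(10),3),"shift units",np.round(d/0.05,3))
def show(c,name,x0=0,y0=0,x1=640,y1=400,k=1.25):
    cv2.imwrite("pics/"+name,cv2.resize(c["color"][y0:y1,x0:x1,::-1],None,fx=k,fy=k,interpolation=cv2.INTER_CUBIC))
E
python3 -c "
from h import *
go(.4866,.1974,.2,3.8)"
```

```text
t 0.25 tcp [0.1412 0.5313 0.2049] head 75.11 tilt [-0.0003 -0.001 ] width 94.1 F [ 0.8245  0.9243 -0.5698]
rot units [0.003 0.005 7.131] shift units [6.45  7.121 0.098]
```

Request:
apply_moves(plan=[[0, 0, 0, 0, 0, 1, 70], [0, 0, 0, 0, 0, 1, 70], [0, 0, 0, 0, 0, 1, 60], [0, 0, 0, 0, 0, 1, 50], [0, 0, 0, 0, 0, 1, 50], [0, 0, 0, 0, 0, 1, 50], [0, 0, 0, 0, 0, 1, 50], [0, 0, 0, 0, 0, 0.13, 50]], newtons=10)

```text
t: 1.25
tcp_pos: [0.1413, 0.5315, 0.2053]
eef_rot: [[0.998, 0.067, -0.0], [0.067, -0.998, -0.0], [-0.0, 0.0, -1.0]]
wrist_force: [-1.0, 0.2, -0.3]
width: 0.529
```

Request:
apply_moves(plan=[[0.645, 0.712, 0, 0, 0, 0, 50], [0.645, 0.712, 0, 0, 0, 0, 50], [0.645, 0.712, 0, 0, 0, 0, 50], [0.645, 0.712, 0, 0, 0, 0, 50], [0.645, 0.712, 0, 0, 0, 0, 50], [0.645, 0.712, 0, 0, 0, 0, 50], [0.645, 0.712, 0, 0, 0, 0, 50], [0.645, 0.712, 0, 0, 0, 0, 50], [0.645, 0.712, 0, 0, 0, 0, 50], [0.645, 0.712, 0, 0, 0, 0, 50], [0, 0, 0, 0, 0, 0, 50], [0, 0, 0, 0, 0, 0, 50]])

```text
t: 2.75
tcp_pos: [0.4864, 0.198, 0.2053]
eef_rot: [[0.998, 0.067, -0.001], [0.068, -0.998, 0.001], [-0.001, -0.001, -1.0]]
wrist_force: [-0.7, 1.1, 0.7]
width: 0.529
```

```bash
python3 -c "
from h import *
go(.4866,.1974,.2,3.8)
c=cam('wrist'); np.savez('w1.npz',**c); show(c,'w1.png')"
```

```text
t 2.75 tcp [0.4864 0.198  0.2053] head 3.87 tilt [-0.0008  0.0005] width 49.7 F [-0.7358  1.1055  0.6974]
rot units [-0.003  0.004  0.007] shift units [0.003 0.012 0.106]
```

View pics/w1.png

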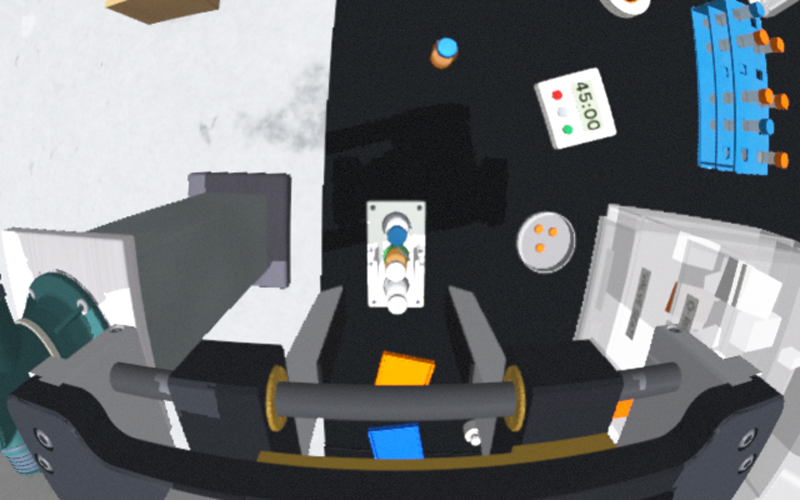

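```bash
python3 -c "
from h import *
c=dict(np.load('w1.npz',allow_pickle=True)); c={k:(v.item() if v.ndim==0 else v) for k,v in c.items()}
show(c,'w1c.png',270,150,370,255,5.6)
H=hsv(c);h,s,v=H[...,0].astype(int),H[...,1],H[...,2]
for st,ce,l in blobs((h>98)&(h<118)&(s>120)&(v>60),12): print('blue',st,ce,cast(c,ce,.0545),cast(c,ce,.046))
m=(s<60)&(v>110); m[:, :285]=0; m[:,350:]=0; m[:155]=0;m[242:]=0
for st,ce,l in blobs(m,30): print('white',st,rect(c,l,.008))
"
```

```text
blue [ 552    0   68  141 6479] [583.2977  71.892 ] [[0.8481 0.3959]] [[0.8576 0.399 ]]
blue [350  29  17  17  96] [358.0833  36.6771] [[0.5191 0.3663]] [[0.5201 0.3687]]
blue [310 181  15  16 179] [317.2682 188.324 ] [[0.4874 0.1976]] [[0.4875 0.1957]]
blue [ 293  337   47   30 1163] [316.5899 352.6784] [[ 0.503  -0.0386]] [[ 0.5035 -0.0467]]
white [ 293  161   48   81 3299] ((488.48614501953125, 168.45016479492188), (59.352664947509766, 105.68175506591797), 3.926710605621338)
```

View pics/w1c.png

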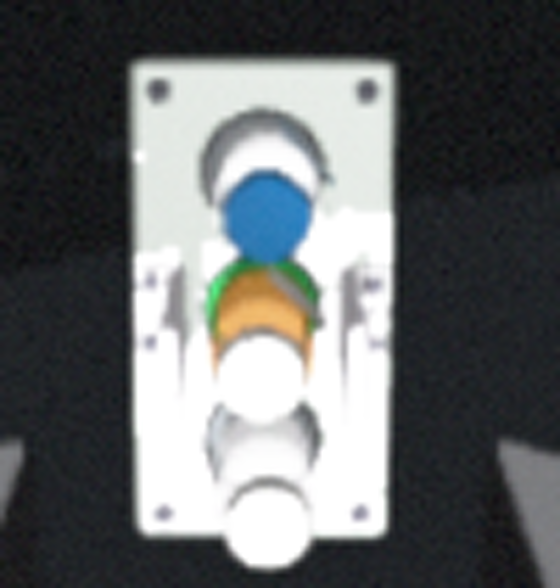

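```bash
python3 -c "
from h import *
c=dict(np.load('w1.npz',allow_pickle=True)); c={k:(v.item() if v.ndim==0 else v) for k,v in c.items()}
f=lambda p:np.array(p)/5.6+[270-.41,150-.41]
P=cast(c,f([(158,91),(367,91),(361,513),(165,513)]),.008);print(P,P.mean(0)); u=P[1]+P[2]-P[0]-P[3];w=P[0]+P[1]-P[2]-P[3]; print(np.degrees(np.arctan2(u[1],u[0])),np.degrees(np.arctan2(-w[0],w[1])))
print(cast(c,f([(266,216),(261,378),(267,525)]),.056))
"
```

```text
[[0.4624 0.2136]
 [0.5082 0.2167]
 [0.5153 0.1171]
 [0.4693 0.1139]] [0.4888 0.1653]
3.922879725181416 4.004428182631697
[[0.4871 0.1982]
 [0.4884 0.165 ]
 [0.4919 0.1332]]
```

Request:
apply_moves(plan=[[0.008, 0.008, 0.8, 0, 0, 0, 50], [0, 0, 0.8, 0, 0, 0, 50], [0, 0, 0.8, 0, 0, 0, 50], [0, 0, 0.6, 0, 0, 0, 50], [0, 0, 0.4, 0, 0, 0, 50], [0, 0, 0.2, 0, 0, 0, 50], [0, 0, 0.16, 0, 0, 0, 50], [0, 0, 0, 0, 0, 0, 50]])

```text
t: 3.8
tcp_pos: [0.4871, 0.1978, 0.0176]
eef_rot: [[0.998, 0.067, 0.0], [0.067, -0.998, 0.0], [0.0, -0.0, -1.0]]
wrist_force: [-0.8, -0.0, 0.2]
width: 0.529
```

```bash
python3 -c "
from h import *
go(.4868,.1976,.017,3.9)
c=cam('wrist'); show(c,'w2.png')"
```

```text
t 3.8 tcp [0.4871 0.1978 0.0176] head 3.85 tilt [0.0001 0.0002] width 49.7 F [-0.8441 -0.0392  0.159 ]
rot units [-0.001 -0.001 -0.005] shift units [-0.006  0.003  0.012]
```

View pics/w2.png

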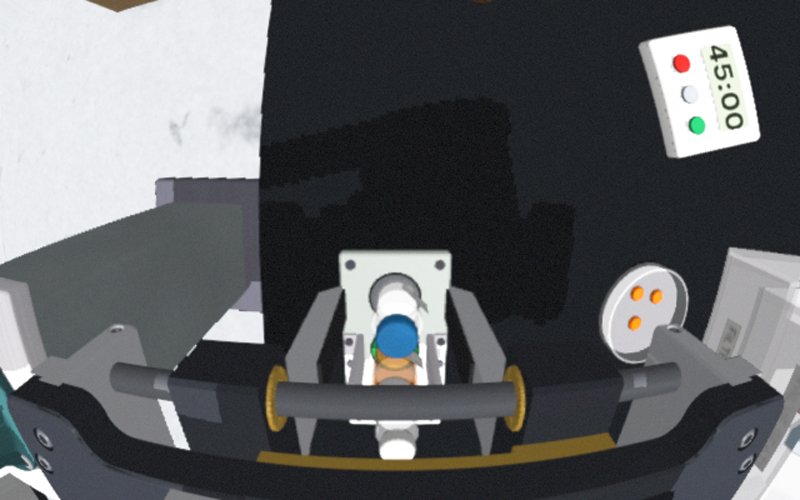

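Fingers straddle the blue-cap vial (cap at about (397,335) in the picture), clear of the fins. Closing.

Request:
apply_moves(plan=[[0, 0, 0, 0, 0, 0, 20], [0, 0, 0, 0, 0, 0, 18], [0, 0, 0, 0, 0, 0, 18], [0, 0, 0, 0, 0, 0, 18], [0, 0, 0, 0, 0, 0, 18], [0, 0, 0, 0, 0, 0, 18]], newtons=10)

```text
t: 4.6
tcp_pos: [0.4874, 0.1975, 0.0178]
eef_rot: [[0.998, 0.067, 0.001], [0.067, -0.998, 0.0], [0.001, -0.0, -1.0]]
wrist_force: [0.9, 0.1, 1.6]
width: 0.234
```

Request:
apply_moves(plan=[[0, 0, -0.2, 0, 0, 0, 18], [0, 0, -0.5, 0, 0, 0, 18], [0, 0, -0.8, 0, 0, 0, 18], [0, 0, -0.8, 0, 0, 0, 18], [0, 0, -0.4, 0, 0, 0, 18], [0, 0, 0, 0, 0, 0, 18]])

```text
t: 5.35
tcp_pos: [0.4884, 0.1978, 0.155]
eef_rot: [[0.998, 0.067, 0.005], [0.067, -0.998, 0.001], [0.005, -0.001, -1.0]]
wrist_force: [0.3, -0.2, -0.9]
width: 0.241
```

```bash
python3 -c "
from h import *
go(.5044,-.0858,.15,12.7)"
```

```text
t 5.35 tcp [0.4884 0.1978 0.155 ] head 3.82 tilt [0.0047 0.0015] width 22.6 F [ 0.3207 -0.199  -0.9427]
rot units [-0.004 -0.028 -0.888] shift units [-0.935  5.604  0.1  ]
```

Request:
apply_moves(plan=[[0, 0, 0, 0, 0, -0.888, 18], [-0.1, 0.62, 0, 0, 0, 0, 18], [-0.1, 0.62, 0, 0, 0, 0, 18], [-0.1, 0.62, 0, 0, 0, 0, 18], [-0.1, 0.62, 0, 0, 0, 0, 18], [-0.1, 0.62, 0, 0, 0, 0, 18], [-0.1, 0.62, 0, 0, 0, 0, 18], [-0.1, 0.62, 0, 0, 0, 0, 18], [-0.1, 0.62, 0, 0, 0, 0, 18], [-0.135, 0.644, 0, 0, 0, 0, 18], [0, 0, 0, 0, 0, 0, 18], [0, 0, 0, 0, 0, 0, 18]])

```text
t: 6.85
tcp_pos: [0.5026, -0.0855, 0.1513]
eef_rot: [[0.976, 0.22, -0.002], [0.22, -0.976, 0.001], [-0.002, -0.002, -1.0]]
wrist_force: [-0.0, -0.6, 0.5]
width: 0.24
```

```bash
python3 -c "
from h import *
go(.5044,-.0858,.0125,12.7)
c=cam('wrist'); show(c,'w3.png')
H=hsv(c);h,s,v=H[...,0].astype(int),H[...,1],H[...,2]
for st,ce,l in blobs((h>98)&(h<118)&(s>120)&(v>60),12): print('blue',st,ce,rect(c,l,.009),cast(c,ce,0.18))
"
```

```text
t 6.85 tcp [ 0.5026 -0.0855  0.1513] head 12.7 tilt [-0.0019  0.0014] width 22.6 F [-0.0185 -0.6252  0.5271]
rot units [-0.01   0.009 -0.   ] shift units [0.034 0.015 2.777]
blue [ 289  166   62   82 3920] [318.9903 197.7429] ((509.6593322753906, -104.51790618896484), (66.05049133300781, 92.31459045410156), 12.792733192443848) [[ 0.4956 -0.0494]]
blue [299 251  36  36 979] [315.998  268.4821] ((523.290771484375, -177.52610778808594), (40.354984283447266, 46.46000671386719), 1.648155927658081) [[ 0.5029 -0.0887]]
```

View pics/w3.png

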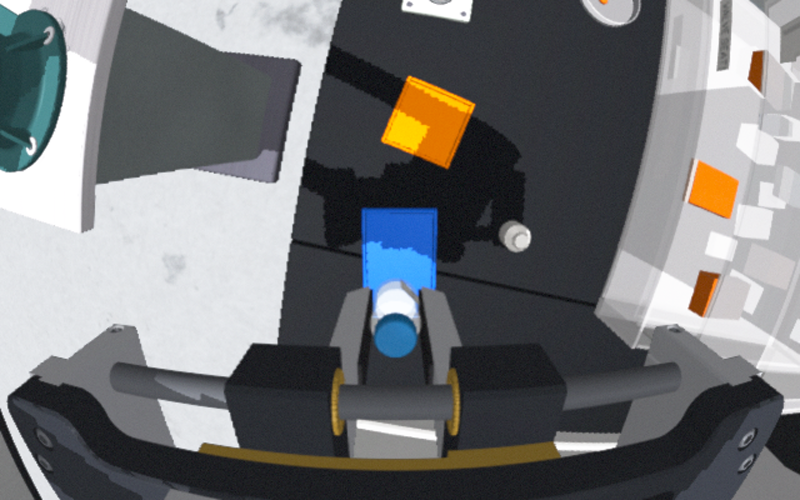

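Request:
apply_moves(plan=[[0.034, 0.015, 0.7, 0, 0, 0, 18], [0, 0, 0.7, 0, 0, 0, 18], [0, 0, 0.6, 0, 0, 0, 18], [0, 0, 0.4, 0, 0, 0, 18], [0, 0, 0.2, 0, 0, 0, 18], [0, 0, 0.16, 0, 0, 0, 18], [0, 0, 0, 0, 0, 0, 18], [0, 0, 0, 0, 0, 0, 18]])

```text
t: 7.9
tcp_pos: [0.5057, -0.0866, 0.0153]
eef_rot: [[0.976, 0.22, 0.002], [0.22, -0.976, -0.0], [0.002, 0.001, -1.0]]
wrist_force: [-0.5, -0.2, -0.8]
width: 0.237
```

Request:
apply_moves(plan=[[0, 0, 0.03, 0, 0, 0, 18], [0, 0, 0, 0, 0, 0, 18]])

```text
t: 8.15
tcp_pos: [0.5051, -0.0866, 0.0132]
eef_rot: [[0.976, 0.22, 0.0], [0.22, -0.976, -0.0], [0.0, 0.0, -1.0]]
wrist_force: [-0.1, -0.3, -0.1]
width: 0.24
```

Now release and lift.

Request:
apply_moves(plan=[[0, 0, 0, 0, 0, 0, 26], [0, 0, 0, 0, 0, 0, 32], [0, 0, 0, 0, 0, 0, 40], [0, 0, 0, 0, 0, 0, 44], [0, 0, -0.3, 0, 0, 0, 44], [0, 0, -0.6, 0, 0, 0, 44], [0, 0, -0.8, 0, 0, 0, 46], [0, 0, -0.8, 0, 0, 0, 50], [0, 0, -0.4, 0, 0, 0, 50], [0, 0, 0, 0, 0, 0, 50]])

```text
t: 9.4
tcp_pos: [0.5065, -0.087, 0.1613]
eef_rot: [[0.976, 0.22, 0.006], [0.22, -0.976, -0.002], [0.005, 0.003, -1.0]]
wrist_force: [-0.9, 0.4, -0.6]
width: 0.531
```

```bash
python3 -c "
from h import *
go(.491,.1334,.15,3.95)
c=cam('wrist'); show(c,'w4.png')
"
```

```text
t 9.4 tcp [ 0.5065 -0.087   0.1613] head 12.7 tilt [ 0.0059 -0.0016] width 49.9 F [-0.9277  0.3947 -0.6083]
rot units [ 0.014 -0.032  0.875] shift units [-0.005 -4.418  0.225]
```

View pics/w4.png

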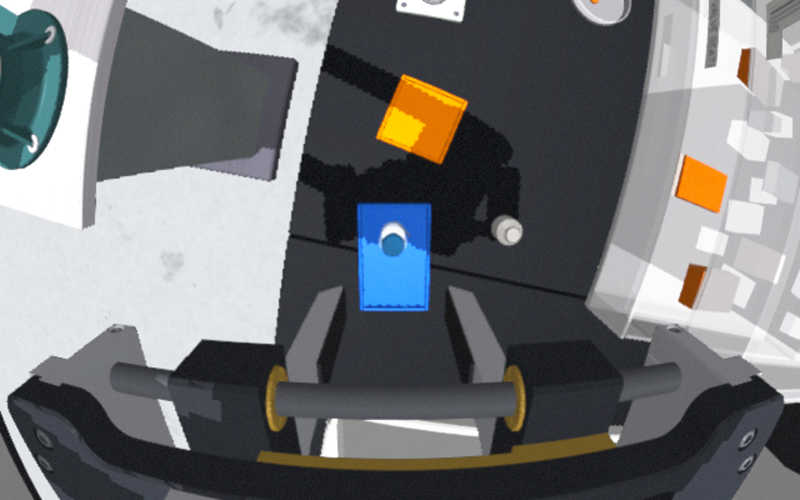

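The blue-cap vial stands upright in the blue tray, cap at (393,243). Next the white-cap flank vial.

Request:
apply_moves(plan=[[0, 0, 0, 0, 0, 0.875, 50], [0, -0.55, 0, 0, 0, 0, 50], [0, -0.55, 0, 0, 0, 0, 50], [0, -0.55, 0, 0, 0, 0, 50], [0, -0.55, 0, 0, 0, 0, 50], [0, -0.55, 0, 0, 0, 0, 50], [0, -0.55, 0, 0, 0, 0, 50], [0, -0.55, 0, 0, 0, 0, 50], [0, -0.4, 0, 0, 0, 0, 50], [0, -0.168, 0, 0, 0, 0, 50], [0, 0, 0, 0, 0, 0, 50], [0, 0, 0, 0, 0, 0, 50]])

```text
t: 10.95
tcp_pos: [0.4897, 0.1332, 0.1576]
eef_rot: [[0.998, 0.068, -0.001], [0.068, -0.998, -0.0], [-0.001, 0.0, -1.0]]
wrist_force: [-0.3, 0.2, -0.9]
width: 0.531
```

```bash
python3 -c "
from h import *
go(.4912,.1334,.017,3.95)
c=cam('wrist'); show(c,'w5.png')
"
```

```text
t 10.95 tcp [0.4897 0.1332 0.1576] head 3.9 tilt [-0.0006 -0.0004] width 49.9 F [-0.2739  0.1508 -0.8958]
rot units [ 0.002  0.004 -0.005] shift units [ 0.03  -0.003  2.812]
```

View pics/w5.png

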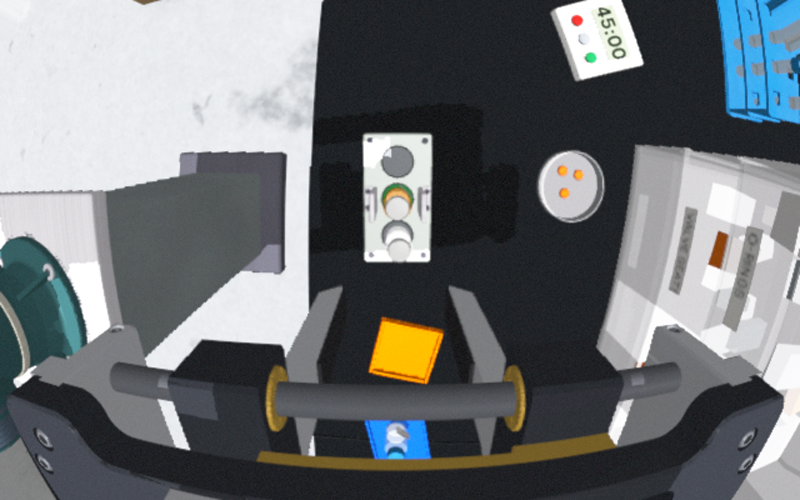

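```bash
python3 -c "
from h import *
c=cam('wrist'); show(c,'w5c.png',280,95,360,220,4.8)
P=np.array([(397,161),(397,194.),(398.5,249)])/1.25
print(cast(c,P,.008),cast(c,P,.056))
H=hsv(c);h,s,v=H[...,0].astype(int),H[...,1],H[...,2]
for st,ce,l in blobs((h>5)&(h<25)&(s>150)&(v>100),12): print('or',st,ce,rect(c,l,.009))
"
```

```text
[[0.4867 0.1973]
 [0.4886 0.1692]
 [0.4933 0.1207]] [[0.4863 0.1992]
 [0.488  0.1751]
 [0.492  0.1337]]
or [447 133   6   7  38] [449.5 136. ] ((634.5538330078125, 204.40609741210938), (6.3529253005981445, 6.803685665130615), 7.317856311798096)
or [459 136   7   7  38] [462.2368 139.2105] ((651.0661010742188, 203.06436157226562), (7.939435958862305, 6.907262325286865), 7.5089006423950195)
or [309 150  19  10  41] [317.3171 153.1707] ((489.52496337890625, 170.80938720703125), (7.931328296661377, 19.621004104614258), 84.39962005615234)
or [448 151   7   7  40] [450.925 154.05 ] ((639.2467041015625, 184.31654357910156), (7.79363489151001, 6.8890275955200195), 6.504642963409424)
or [567 186  14  28 214] [574.3224 199.6822] ((864.92236328125, 146.64964294433594), (39.32831573486328, 21.38324546813965), 83.84445190429688)
or [ 295  254   60   54 2334] [323.8586 280.3192] ((506.9062805175781, 18.048851013183594), (65.50201416015625, 62.594730377197266), 80.10926818847656)
or [213 293  17  52 441] [219.3175 318.356 ] ((372.8489074707031, -57.68418884277344), (93.54766082763672, 21.990564346313477), 84.2978744506836)
or [404 293  16  52 428] [413.0093 318.3458] ((631.5950927734375, -39.71588897705078), (20.558216094970703, 93.52361297607422), 13.634954452514648)
or [ 206  347  286   29 2564] [362.764  365.1217] ((567.6544799804688, -131.6844940185547), (461.8047180175781, 30.40150260925293), 3.965407133102417)
```

View pics/w5c.png

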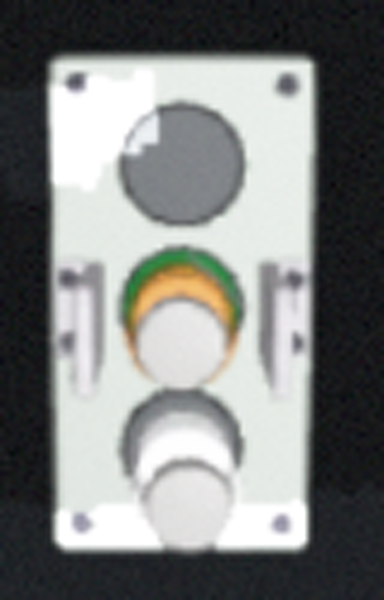

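Request:
apply_moves(plan=[[0.025, 0, 0.7, 0, 0, 0, 50], [0, 0, 0.7, 0, 0, 0, 50], [0, 0, 0.6, 0, 0, 0, 50], [0, 0, 0.4, 0, 0, 0, 50], [0, 0, 0.25, 0, 0, 0, 50], [0, 0, 0.16, 0, 0, 0, 50], [0, 0, 0, 0, 0, 0, 50], [0, 0, 0, 0, 0, 0, 50]])

```text
t: 12.05
tcp_pos: [0.4918, 0.134, 0.0184]
eef_rot: [[0.998, 0.069, 0.002], [0.069, -0.998, 0.0], [0.002, -0.0, -1.0]]
wrist_force: [-0.1, -0.6, 0.1]
width: 0.533
```

Request:
apply_moves(plan=[[-0.01, 0, 0.015, 0, 0, 0, 20], [0, 0, 0, 0, 0, 0, 18], [0, 0, 0, 0, 0, 0, 18], [0, 0, 0, 0, 0, 0, 18], [0, 0, 0, 0, 0, 0, 18], [0, 0, 0, 0, 0, 0, 18]])

```text
t: 12.8
tcp_pos: [0.4907, 0.1339, 0.0169]
eef_rot: [[0.998, 0.069, 0.0], [0.069, -0.998, 0.0], [0.0, -0.0, -1.0]]
wrist_force: [-1.2, 0.3, 1.5]
width: 0.237
```

Request:
apply_moves(plan=[[0, 0, -0.2, 0, 0, 0, 18], [0, 0, -0.5, 0, 0, 0, 18], [0, 0, -0.8, 0, 0, 0, 18], [0, 0, -0.8, 0, 0, 0, 18], [0, 0, -0.4, 0, 0, 0, 18], [0, 0, 0, 0, 0, 0, 18]])

```text
t: 13.55
tcp_pos: [0.4919, 0.1341, 0.1543]
eef_rot: [[0.998, 0.069, 0.005], [0.069, -0.998, 0.001], [0.005, -0.001, -1.0]]
wrist_force: [0.6, 0.8, 0.1]
width: 0.236
```

```bash
python3 -c "
from h import *
go(.5150,-.1326,.15,12.7)"
```

```text
t 13.55 tcp [0.4919 0.1341 0.1543] head 3.94 tilt [0.0051 0.0009] width 22.2 F [0.5509 0.8424 0.1357]
rot units [-0.001 -0.029 -0.876] shift units [-0.721  5.305  0.086]
```

Request:
apply_moves(plan=[[0, 0, 0, 0, 0, -0.876, 18], [-0.08, 0.6, 0, 0, 0, 0, 18], [-0.08, 0.6, 0, 0, 0, 0, 18], [-0.08, 0.6, 0, 0, 0, 0, 18], [-0.08, 0.6, 0, 0, 0, 0, 18], [-0.08, 0.6, 0, 0, 0, 0, 18], [-0.08, 0.6, 0, 0, 0, 0, 18], [-0.08, 0.6, 0, 0, 0, 0, 18], [-0.08, 0.6, 0, 0, 0, 0, 18], [-0.081, 0.505, 0, 0, 0, 0, 18], [0, 0, 0, 0, 0, 0, 18], [0, 0, 0, 0, 0, 0, 18]])

```text
t: 15.05
tcp_pos: [0.5131, -0.1321, 0.1506]
eef_rot: [[0.976, 0.22, -0.002], [0.22, -0.976, 0.001], [-0.001, -0.002, -1.0]]
wrist_force: [1.0, 0.2, -0.9]
width: 0.238
```

```bash
python3 -c "
from h import *
go(.5150,-.1326,.0125,12.7)"
```

```text
t 15.05 tcp [ 0.5131 -0.1321  0.1506] head 12.71 tilt [-0.0018  0.0014] width 22.3 F [ 1.0022  0.168  -0.8826]
rot units [-0.01   0.008  0.001] shift units [0.034 0.019 2.763]
```

Request:
apply_moves(plan=[[0.015, 0.005, 0.7, 0, 0, 0, 18], [0, 0, 0.7, 0, 0, 0, 18], [0, 0, 0.6, 0, 0, 0, 18], [0, 0, 0.4, 0, 0, 0, 18], [0, 0, 0.2, 0, 0, 0, 18], [0, 0, 0.16, 0, 0, 0, 18], [0, 0, 0.01, 0, 0, 0, 18], [0, 0, 0, 0, 0, 0, 18], [0, 0, 0, 0, 0, 0, 18]])

```text
t: 16.18
tcp_pos: [0.5151, -0.1331, 0.0141]
eef_rot: [[0.976, 0.22, 0.002], [0.22, -0.976, -0.0], [0.001, 0.001, -1.0]]
wrist_force: [-0.6, -0.8, -1.1]
width: 0.237
```

Request:
apply_moves(plan=[[0, 0, 0.02, 0, 0, 0, 18], [0, 0, 0, 0, 0, 0, 18]])

```text
t: 16.42
tcp_pos: [0.5145, -0.1329, 0.0123]
eef_rot: [[0.976, 0.22, 0.0], [0.22, -0.976, 0.0], [0.0, -0.0, -1.0]]
wrist_force: [1.0, 0.2, -0.1]
width: 0.242
```

Request:
apply_moves(plan=[[0, 0, 0, 0, 0, 0, 26], [0, 0, 0, 0, 0, 0, 32], [0, 0, 0, 0, 0, 0, 40], [0, 0, 0, 0, 0, 0, 44], [0, 0, -0.3, 0, 0, 0, 44], [0, 0, -0.6, 0, 0, 0, 44], [0, 0, -0.8, 0, 0, 0, 46], [0, 0, -0.8, 0, 0, 0, 46], [0, 0, -0.4, 0, 0, 0, 46], [0, 0, 0, 0, 0, 0, 46]])

```text
t: 17.68
tcp_pos: [0.516, -0.1334, 0.1606]
eef_rot: [[0.976, 0.22, 0.006], [0.22, -0.976, -0.002], [0.005, 0.003, -1.0]]
wrist_force: [-0.5, -0.2, -0.6]
width: 0.488
```

Request:
apply_moves(plan=[[0, -0.5, 0, 0, 0, -1, 46], [0, 0, 0, 0, 0, -1, 46], [0, 0, 0, 0, 0, -1, 46], [0, 0, 0, 0, 0, -1, 46], [0, 0, 0, 0, 0, -1, 46], [0, 0, 0, 0, 0, -1, 46], [0, 0, 0, 0, 0, -1, 46], [0, 0, 0, 0, 0, -1, 46], [0, 0, 0, 0, 0, -0.12, 46]])

```text
t: 18.8
tcp_pos: [0.5083, -0.1083, 0.156]
eef_rot: [[-0.067, 0.998, -0.002], [0.998, 0.067, 0.001], [0.001, -0.002, -1.0]]
wrist_force: [-0.2, 0.0, 1.1]
width: 0.488
```

```bash
python3 -c "
from h import *
go(.4888,.1654,.15,93.95)
c=cam('wrist'); show(c,'w6.png')"
```

```text
t 18.8 tcp [ 0.5083 -0.1083  0.156 ] head 93.85 tilt [-0.0021  0.0008] width 45.9 F [-0.2423  0.0134  1.0543]
rot units [-0.012 -0.006 -0.01 ] shift units [ 5.487 -0.012  0.12 ]
```

View pics/w6.png

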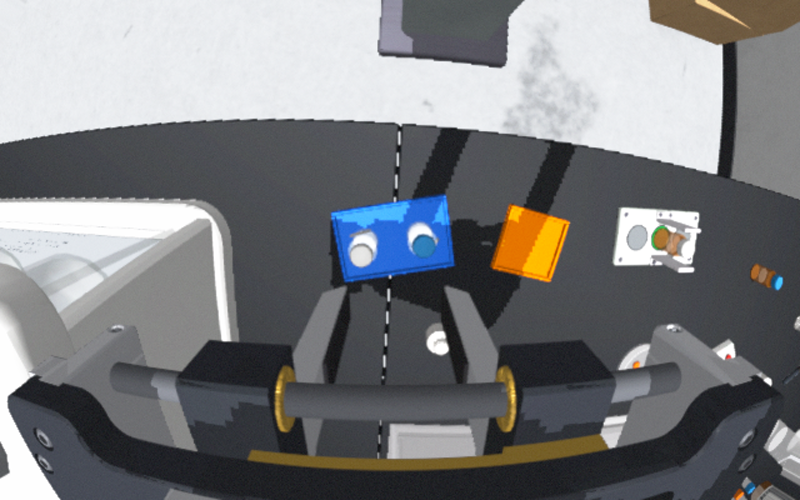

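Request:
apply_moves(plan=[[0.6, 0, 0, 0, 0, 0, 46], [0.6, 0, 0, 0, 0, 0, 46], [0.6, 0, 0, 0, 0, 0, 46], [0.6, 0, 0, 0, 0, 0, 46], [0.6, 0, 0, 0, 0, 0, 46], [0.6, 0, 0, 0, 0, 0, 46], [0.6, 0, 0, 0, 0, 0, 46], [0.6, 0, 0, 0, 0, 0, 46], [0.5, 0, 0, 0, 0, 0, 46], [0.18, 0, 0, 0, 0, 0, 46], [0, 0, 0, 0, 0, 0, 46], [0, 0, 0, 0, 0, 0, 46]])

```text
t: 20.35
tcp_pos: [0.4904, 0.164, 0.1571]
eef_rot: [[-0.067, 0.998, -0.0], [0.998, 0.067, -0.0], [-0.0, -0.0, -1.0]]
wrist_force: [0.2, 0.3, 0.3]
width: 0.485
```

```bash
python3 -c "
from h import *
go(.4888,.1654,.017,93.95)
c=cam('wrist'); show(c,'w7.png')
np.savez('w7.npz',**c)"
```

```text
t 20.35 tcp [0.4904 0.164  0.1571] head 93.82 tilt [-0.0002 -0.0005] width 45.6 F [0.1508 0.3078 0.26  ]
rot units [-0.001  0.003 -0.013] shift units [ 0.029 -0.03   2.802]
```

View pics/w7.png

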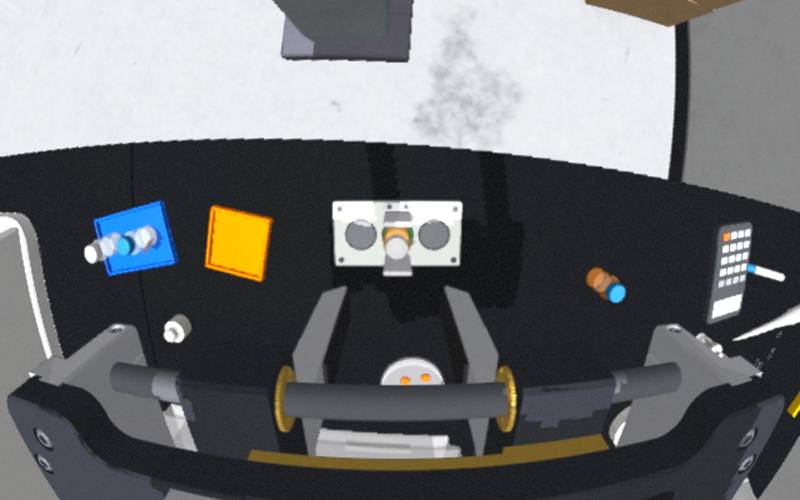

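```bash
python3 -c "
from h import *
c=dict(np.load('w7.npz',allow_pickle=True)); c={k:(v.item() if v.ndim==0 else v) for k,v in c.items()}
P=np.array([(362,234.5),(434,235),(396.5,247),(616,293)])/1.25
print(cast(c,P[:2],.008),cast(c,P[:2],.008).mean(0),cast(c,P[2],.056),cast(c,P[3],.048))
H=hsv(c);h,s,v=H[...,0].astype(int),H[...,1],H[...,2]
for st,ce,l in blobs((h>5)&(h<25)&(s>150)&(v>100),400): print('or',st,ce,rect(c,l,.009))
for st,ce,l in blobs((h>98)&(h<118)&(s>120)&(v>60),30): print('bl',st,ce,cast(c,ce,.046))
"
```

```text
[[0.4909 0.135 ]
 [0.4871 0.1977]] [0.489  0.1663] [[0.4874 0.1647]] [[0.5188 0.3661]]
or [ 164  164   55   62 2581] [189.8272 193.8671] ((506.1777038574219, 17.55074691772461), (64.11306762695312, 63.47993850708008), 80.53628540039062)
or [220 294  16  51 402] [226.0771 319.1169] ((679.0405883789062, 56.49772644042969), (20.26325798034668, 91.22764587402344), 84.90654754638672)
or [ 199  348  288   28 2595] [357.7033 365.363 ] ((754.8506469726562, 230.60301208496094), (30.528032302856445, 462.6555480957031), 3.9925618171691895)
bl [  74  160   69   62 2402] [110.4883 190.48  ] [[ 0.4971 -0.0695]]
bl [598 210   7   9  39] [600.5641 214.1282] [[0.4861 0.5666]]
bl [485 226  16  17 147] [492.3197 233.5986] [[0.5186 0.3665]]
```

Request:
apply_moves(plan=[[0.02, -0.025, 0.7, 0, 0, 0, 46], [0, 0, 0.7, 0, 0, 0, 46], [0, 0, 0.6, 0, 0, 0, 46], [0, 0, 0.4, 0, 0, 0, 46], [0, 0, 0.25, 0, 0, 0, 46], [0, 0, 0.16, 0, 0, 0, 46], [0, 0, 0, 0, 0, 0, 46], [0, 0, 0, 0, 0, 0, 46]])

```text
t: 21.4
tcp_pos: [0.4898, 0.1659, 0.0177]
eef_rot: [[-0.068, 0.998, 0.002], [0.998, 0.068, 0.0], [0.0, 0.002, -1.0]]
wrist_force: [-0.1, -0.0, -0.0]
width: 0.491
```

```bash
python3 -c "
from h import *
go(.4886,.1652,.017,93.95)
c=cam('wrist'); show(c,'w8.png')"
```

```text
t 21.4 tcp [0.4898 0.1659 0.0177] head 93.9 tilt [0.0018 0.0004] width 46.2 F [-0.1478 -0.0018 -0.0415]
rot units [ 0.01  -0.002 -0.005] shift units [-0.012 -0.024  0.013]
```

View pics/w8.png

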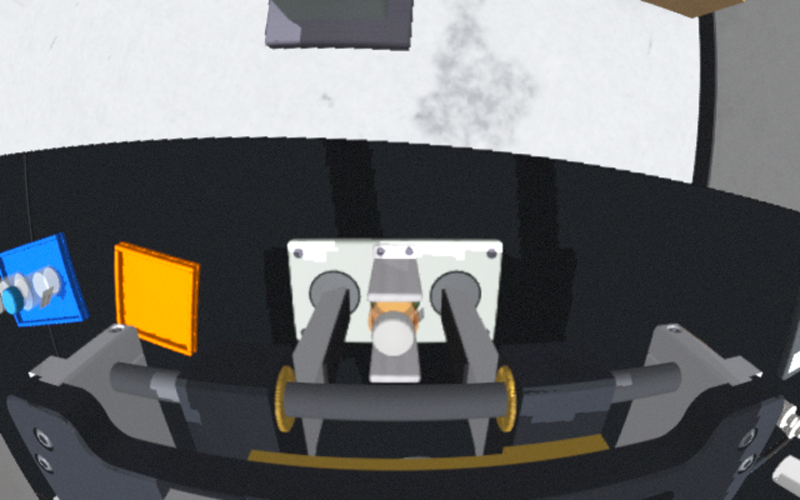

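Fingers at the outer marks (about (335,295) and (455,293)), vial cap centred at (394,336). Close and lift.

Request:
apply_moves(plan=[[-0.006, -0.01, 0, 0, 0, 0, 20], [0, 0, 0, 0, 0, 0, 18], [0, 0, 0, 0, 0, 0, 18], [0, 0, 0, 0, 0, 0, 18], [0, 0, 0, 0, 0, 0, 18], [0, 0, 0, 0, 0, 0, 18]])

```text
t: 22.2
tcp_pos: [0.4886, 0.1655, 0.0169]
eef_rot: [[-0.068, 0.998, 0.0], [0.998, 0.068, 0.0], [0.0, 0.0, -1.0]]
wrist_force: [-0.4, 0.2, 1.1]
width: 0.237
```

Request:
apply_moves(plan=[[0, 0, -0.2, 0, 0, 0, 18], [0, 0, -0.5, 0, 0, 0, 18], [0, 0, -0.8, 0, 0, 0, 18], [0, 0, -0.8, 0, 0, 0, 18], [0, 0, -0.4, 0, 0, 0, 18], [0, 0, 0, 0, 0, 0, 18]])

```text
t: 22.95
tcp_pos: [0.4899, 0.1658, 0.1544]
eef_rot: [[-0.068, 0.998, 0.005], [0.998, 0.068, 0.001], [0.001, 0.005, -1.0]]
wrist_force: [-0.0, 0.8, -1.2]
width: 0.24
```

```bash
python3 -c "
from h import *
go(.5062,.0172,.15,80.2)"
```

```text
t 22.95 tcp [0.4899 0.1658 0.1544] head 93.9 tilt [0.0051 0.0012] width 22.6 F [-0.0386  0.7881 -1.1931]
rot units [ 0.029 -0.008  1.37 ] shift units [-2.872  0.828  0.087]
```

Request:
apply_moves(plan=[[0, 0, 0, 0, 0, 0.7, 18], [0, 0, 0, 0, 0, 0.67, 18], [-0.55, 0.16, 0, 0, 0, 0, 18], [-0.55, 0.16, 0, 0, 0, 0, 18], [-0.55, 0.16, 0, 0, 0, 0, 18], [-0.55, 0.16, 0, 0, 0, 0, 18], [-0.45, 0.12, 0, 0, 0, 0, 18], [-0.22, 0.06, 0, 0, 0, 0, 18], [0, 0, 0, 0, 0, 0, 18], [0, 0, 0, 0, 0, 0, 18], [0, 0, 0, 0, 0, 0, 18]])

```text
t: 24.32
tcp_pos: [0.5044, 0.0178, 0.1517]
eef_rot: [[0.169, 0.986, -0.0], [0.986, -0.169, 0.0], [0.0, -0.0, -1.0]]
wrist_force: [-0.2, 0.2, -0.3]
width: 0.239
```

```bash
python3 -c "
from h import *
go(.5062,.0172,.0125,80.2)
c=cam('wrist'); show(c,'w9.png')"
```

```text
t 24.32 tcp [0.5044 0.0178 0.1517] head 80.27 tilt [-0.0001  0.0003] width 22.5 F [-0.2377  0.1624 -0.2604]
rot units [-0.001 -0.002  0.007] shift units [-0.007  0.037  2.783]
```

View pics/w9.png

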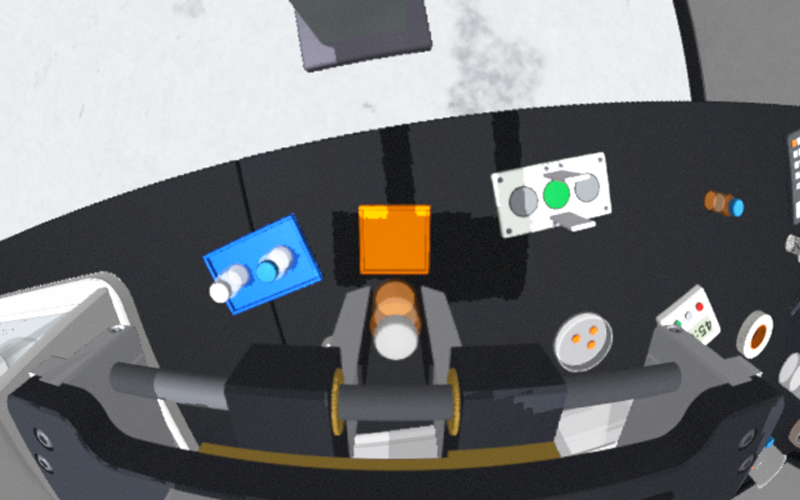

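Request:
apply_moves(plan=[[0, 0.03, 0.7, 0, 0, 0, 18], [0, 0, 0.7, 0, 0, 0, 18], [0, 0, 0.6, 0, 0, 0, 18], [0, 0, 0.4, 0, 0, 0, 18], [0, 0, 0.2, 0, 0, 0, 18], [0, 0, 0.16, 0, 0, 0, 18], [0, 0, 0.01, 0, 0, 0, 18], [0, 0, 0, 0, 0, 0, 18], [0, 0, 0, 0, 0, 0, 18], [0, 0, 0, 0, 0, 0, 18]])

```text
t: 25.62
tcp_pos: [0.5064, 0.0168, 0.0137]
eef_rot: [[0.17, 0.985, 0.001], [0.985, -0.17, -0.0], [0.0, 0.001, -1.0]]
wrist_force: [0.6, 0.4, -0.1]
width: 0.24
```

Request:
apply_moves(plan=[[0, 0, 0.02, 0, 0, 0, 18], [0, 0, 0, 0, 0, 0, 18]])

```text
t: 25.88
tcp_pos: [0.5059, 0.0168, 0.0121]
eef_rot: [[0.17, 0.985, -0.0], [0.985, -0.17, 0.0], [0.0, -0.0, -1.0]]
wrist_force: [-0.4, -0.7, -0.1]
width: 0.24
```

Request:
apply_moves(plan=[[0, 0, 0, 0, 0, 0, 26], [0, 0, 0, 0, 0, 0, 32], [0, 0, 0, 0, 0, 0, 38], [0, 0, 0, 0, 0, 0, 40], [0, 0, -0.3, 0, 0, 0, 40], [0, 0, -0.6, 0, 0, 0, 44], [0, 0, -0.8, 0, 0, 0, 50], [0, 0, -0.8, 0, 0, 0, 50], [0, 0, -0.4, 0, 0, 0, 50], [0, 0, 0, 0, 0, 0, 50]])

```text
t: 27.12
tcp_pos: [0.5076, 0.0167, 0.1605]
eef_rot: [[0.17, 0.985, 0.006], [0.985, -0.17, -0.0], [0.001, 0.006, -1.0]]
wrist_force: [-0.6, -0.3, 0.0]
width: 0.531
```

```bash
python3 -c "
from h import *
go(.5198,.3690,.15,93.95)
c=cam('wrist'); show(c,'w10.png')"
```

```text
t 27.12 tcp [0.5076 0.0167 0.1605] head 80.21 tilt [ 0.0062 -0.0004] width 49.9 F [-0.598  -0.3014  0.0453]
rot units [ 0.036  0.    -1.374] shift units [7.012 0.73  0.21 ]
```

View pics/w10.png

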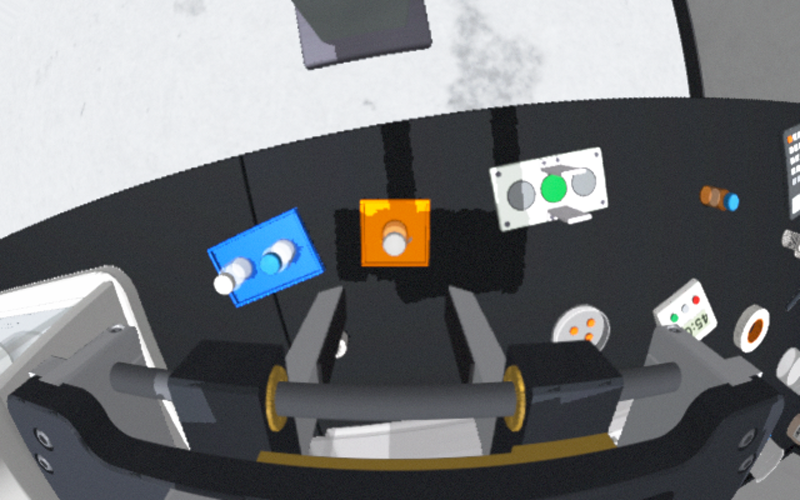

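The old vial stands in the orange tray (cap (394,243)). On to the fresh vial.

Request:
apply_moves(plan=[[0, 0, 0, 0, 0, -0.7, 50], [0, 0, 0, 0, 0, -0.674, 50], [0.7, 0.07, 0, 0, 0, 0, 50], [0.7, 0.07, 0, 0, 0, 0, 50], [0.7, 0.07, 0, 0, 0, 0, 50], [0.7, 0.07, 0, 0, 0, 0, 50], [0.7, 0.07, 0, 0, 0, 0, 50], [0.7, 0.07, 0, 0, 0, 0, 50], [0.7, 0.07, 0, 0, 0, 0, 50], [0.7, 0.07, 0, 0, 0, 0, 50], [0.7, 0.07, 0, 0, 0, 0, 50], [0.4, 0.04, 0, 0, 0, 0, 50]])

```text
t: 28.68
tcp_pos: [0.5154, 0.3544, 0.1552]
eef_rot: [[-0.07, 0.998, -0.003], [0.998, 0.07, -0.002], [-0.001, -0.003, -1.0]]
wrist_force: [0.1, -0.5, -0.1]
width: 0.533
```

Request:
apply_moves(plan=[[0.3, 0.03, 0, 0, 0, 0, 50], [0, 0, 0, 0, 0, 0, 50], [0, 0, 0, 0, 0, 0, 50], [0, 0, 0, 0, 0, 0, 50]])

```text
t: 29.18
tcp_pos: [0.5171, 0.3675, 0.1575]
eef_rot: [[-0.068, 0.998, 0.0], [0.998, 0.068, -0.0], [-0.0, 0.0, -1.0]]
wrist_force: [0.4, 0.7, -0.7]
width: 0.532
```

```bash
python3 -c "
from h import *
go(.5198,.3690,.009,93.95)
c=cam('wrist'); show(c,'w11.png')
H=hsv(c);h,s,v=H[...,0].astype(int),H[...,1],H[...,2]
for st,ce,l in blobs((h>98)&(h<118)&(s>120)&(v>60),30): print('bl',st,ce,cast(c,ce,.047))
for st,ce,l in blobs((h>5)&(h<25)&(s>120)&(v>60),30): print('or',st,ce,cast(c,ce,.02))
"
```

```text
t 29.18 tcp [0.5171 0.3675 0.1575] head 93.88 tilt [ 0.0004 -0.    ] width 50.0 F [ 0.4244  0.664  -0.7169]
rot units [ 0.002  0.    -0.007] shift units [0.026 0.056 2.971]
bl [   0  141   41   54 1210] [ 20.3033 167.6397] [[ 0.5007 -0.0442]]
bl [509 182  14  12 103] [515.4369 187.0971] [[0.489  0.5888]]
bl [307 191  19  19 270] [316.0148 200.4074] [[0.5196 0.3675]]
or [  47  142   37   52 1427] [ 66.3266 166.7281] [[0.5035 0.0341]]
or [469 149   9   8  68] [472.9265 152.2941] [[0.4593 0.5396]]
or [305 180  23  21 230] [315.7913 187.5174] [[0.5131 0.3668]]
or [182 268   6   7  35] [184.4 270.6] [[0.628  0.2119]]
or [212 292  18  53 508] [219.1654 318.3976] [[0.6953 0.2527]]
or [403 292  18  53 513] [412.8928 318.3567] [[0.678  0.5052]]
or [611 295  15  16 110] [617.3091 301.8182] [[0.6962 0.9841]]
or [ 206  346  287   31 3027] [360.9068 365.2078] [[0.7644 0.448 ]]
```

View pics/w11.png

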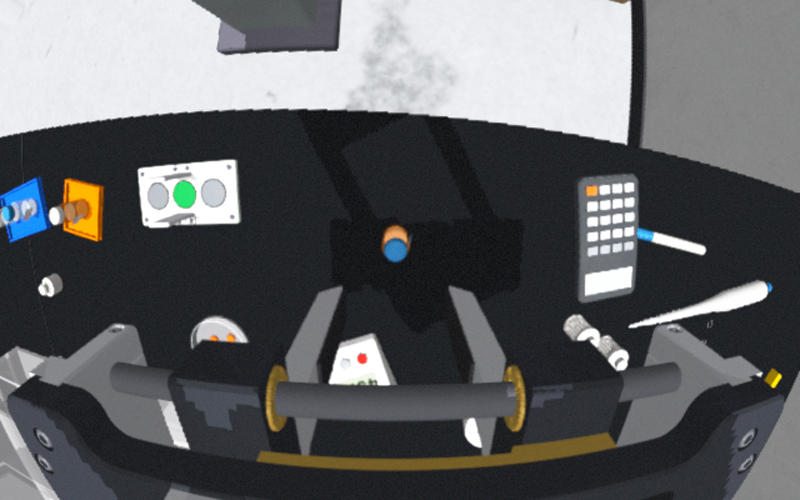

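Request:
apply_moves(plan=[[0.01, 0.045, 0.7, 0, 0, 0, 50], [0, 0, 0.7, 0, 0, 0, 50], [0, 0, 0.6, 0, 0, 0, 50], [0, 0, 0.5, 0, 0, 0, 50], [0, 0, 0.3, 0, 0, 0, 50], [0, 0, 0.16, 0, 0, 0, 50], [0, 0, 0, 0, 0, 0, 50], [0, 0, 0, 0, 0, 0, 50], [0, 0, 0, 0, 0, 0, 50]])

```text
t: 30.35
tcp_pos: [0.5197, 0.3695, 0.0104]
eef_rot: [[-0.069, 0.998, 0.002], [0.998, 0.069, 0.001], [0.001, 0.002, -1.0]]
wrist_force: [-0.8, 0.2, -0.5]
width: 0.533
```

```bash
python3 -c "
from h import *
go(.520,.3680,.009,93.95)
c=cam('wrist'); show(c,'w12.png')
H=hsv(c);h,s,v=H[...,0].astype(int),H[...,1],H[...,2]
for st,ce,l in blobs((h>98)&(h<118)&(s>120)&(v>60),30): print('bl',st,ce,cast(c,ce,.047))
"
```

```text
t 30.35 tcp [0.5197 0.3695 0.0104] head 93.95 tilt [0.0018 0.0011] width 50.1 F [-0.7585  0.199  -0.4771]
rot units [ 0.011 -0.006 -0.   ] shift units [-0.03   0.004  0.029]
bl [593 216  13  15 126] [598.5476 222.7381] [[0.4841 0.5651]]
bl [295 251  36  35 990] [312.6222 268.3202] [[0.518  0.3673]]
```

View pics/w12.png

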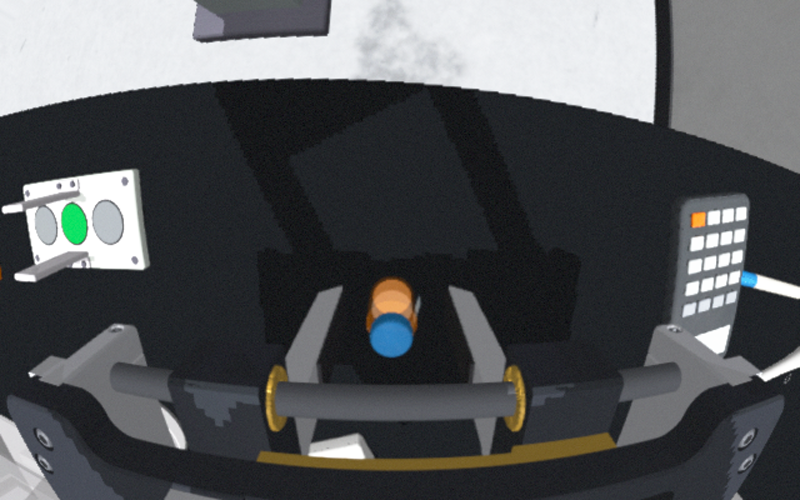

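Request:
apply_moves(plan=[[-0.03, 0, 0.02, 0, 0, 0, 50], [0, 0, 0, 0, 0, 0, 20], [0, 0, 0, 0, 0, 0, 18], [0, 0, 0, 0, 0, 0, 18], [0, 0, 0, 0, 0, 0, 18], [0, 0, 0, 0, 0, 0, 18], [0, 0, 0, 0, 0, 0, 18]])

```text
t: 31.28
tcp_pos: [0.5192, 0.3676, 0.0082]
eef_rot: [[-0.069, 0.998, 0.0], [0.998, 0.069, 0.0], [0.0, 0.0, -1.0]]
wrist_force: [-0.7, -0.3, 0.2]
width: 0.238
```

Request:
apply_moves(plan=[[0, 0, -0.2, 0, 0, 0, 18], [0, 0, -0.5, 0, 0, 0, 18], [0, 0, -0.8, 0, 0, 0, 18], [0, 0, -0.8, 0, 0, 0, 18], [0, 0, -0.5, 0, 0, 0, 18], [0, 0, 0, 0, 0, 0, 18], [0, 0, 0, 0, 0, 0, 18]])

```text
t: 32.15
tcp_pos: [0.5187, 0.3672, 0.1472]
eef_rot: [[-0.069, 0.998, -0.001], [0.998, 0.069, -0.001], [-0.001, -0.001, -1.0]]
wrist_force: [0.2, 1.0, -0.1]
width: 0.239
```

```bash
python3 -c "
from h import *
go(.4888,.1654,.15,93.95)
c=cam('wrist'); show(c,'w13.png')
H=hsv(c);h,s,v=H[...,0].astype(int),H[...,1],H[...,2]
for st,ce,l in blobs((h>98)&(h<118)&(s>120)&(v>60),30): print('bl',st,ce)
"
```

```text
t 32.15 tcp [0.5187 0.3672 0.1472] head 93.95 tilt [-0.0014 -0.0008] width 22.4 F [ 0.1641  0.9815 -0.0829]
rot units [-0.008  0.004 -0.   ] shift units [-3.986 -0.874 -0.057]
bl [   0  141   37   54 1148] [ 16.8763 167.9948]
bl [514 183  14  12 105] [520.6381 188.6   ]
bl [300 254  35  36 993] [316.6969 271.2669]
```

View pics/w13.png

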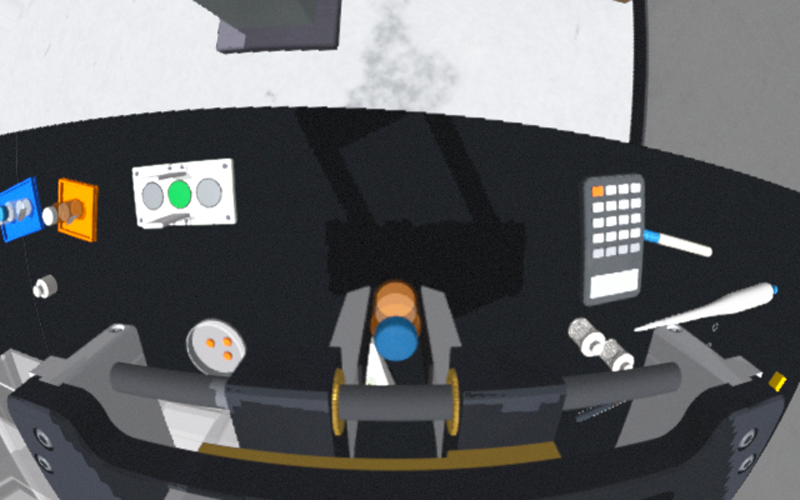

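Request:
apply_moves(plan=[[-0.5, -0.11, 0, 0, 0, 0, 18], [-0.6, -0.13, 0, 0, 0, 0, 18], [-0.6, -0.13, 0, 0, 0, 0, 18], [-0.6, -0.13, 0, 0, 0, 0, 18], [-0.6, -0.13, 0, 0, 0, 0, 18], [-0.6, -0.13, 0, 0, 0, 0, 18], [-0.35, -0.08, 0, 0, 0, 0, 18], [-0.136, -0.034, 0, 0, 0, 0, 18], [0, 0, 0, 0, 0, 0, 18], [0, 0, 0, 0, 0, 0, 18], [0, 0, 0, 0, 0, 0, 18], [0, 0, 0, 0, 0, 0, 18]])

```text
t: 33.7
tcp_pos: [0.4893, 0.1662, 0.1482]
eef_rot: [[-0.07, 0.998, -0.0], [0.998, 0.07, 0.0], [0.0, 0.0, -1.0]]
wrist_force: [-0.3, 0.5, -0.5]
width: 0.236
```

```bash
python3 -c "
from h import *
go(.4888,.1655,.0165,93.95)
"
```

```text
t 33.7 tcp [0.4893 0.1662 0.1482] head 93.99 tilt [-0.      0.0002] width 22.2 F [-0.3003  0.51   -0.4906]
rot units [ 0.    -0.001  0.004] shift units [-0.013 -0.011  2.634]
```

Request:
apply_moves(plan=[[-0.012, -0.012, 0.5, 0, 0, 0, 18], [0, 0, 0.6, 0, 0, 0, 18], [0, 0, 0.5, 0, 0, 0, 18], [0, 0, 0.4, 0, 0, 0, 18], [0, 0, 0.3, 0, 0, 0, 18], [0, 0, 0.2, 0, 0, 0, 18], [0, 0, 0.1, 0, 0, 0, 18], [0, 0, 0, 0, 0, 0, 18], [0, 0, 0, 0, 0, 0, 18], [0, 0, 0, 0, 0, 0, 18]])

```text
t: 34.95
tcp_pos: [0.4892, 0.1652, 0.0189]
eef_rot: [[-0.069, 0.998, 0.001], [0.998, 0.069, 0.0], [0.0, 0.001, -1.0]]
wrist_force: [0.5, -0.8, -0.0]
width: 0.239
```

```bash
python3 -c "
from h import *
go(.4888,.1655,.0165,93.95)
c=cam('wrist'); show(c,'w14.png',200,150,440,330,3)
"
```

```text
t 34.95 tcp [0.4892 0.1652 0.0189] head 93.95 tilt [0.0013 0.0004] width 22.4 F [ 0.4775 -0.8273 -0.0031]
rot units [ 0.008 -0.002 -0.   ] shift units [ 0.007 -0.008  0.048]
```

View pics/w14.png

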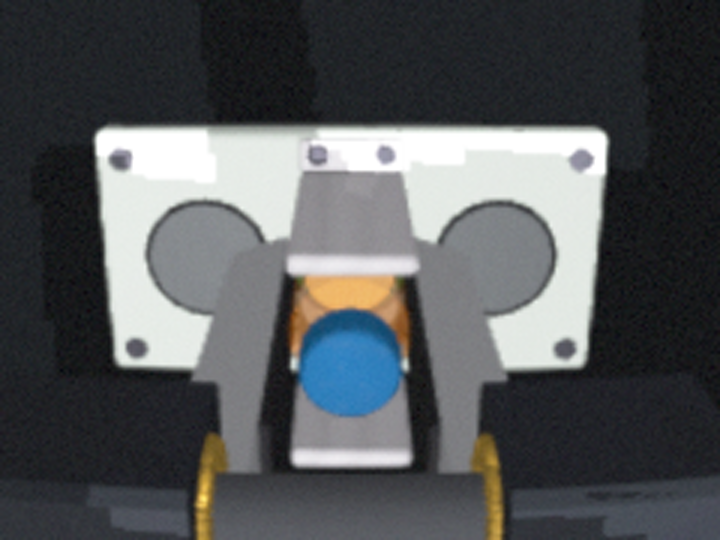

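Request:
apply_moves(plan=[[0, 0, 0.03, 0, 0, 0, 18], [0, 0, 0, 0, 0, 0, 18], [0, 0, 0, 0, 0, 0, 18]])

```text
t: 35.38
tcp_pos: [0.4887, 0.1651, 0.0167]
eef_rot: [[-0.069, 0.998, -0.0], [0.998, 0.069, 0.0], [0.0, -0.0, -1.0]]
wrist_force: [0.5, -0.0, -0.0]
width: 0.236
```

Request:
apply_moves(plan=[[0, 0, 0.005, 0, 0, 0, 24], [0, 0, 0, 0, 0, 0, 28], [0, 0, 0, 0, 0, 0, 34], [0, 0, 0, 0, 0, 0, 40], [0, 0, -0.3, 0, 0, 0, 44], [0, 0, -0.6, 0, 0, 0, 44], [0, 0, -0.8, 0, 0, 0, 46], [0, 0, -0.8, 0, 0, 0, 50], [0, 0, -0.4, 0, 0, 0, 50], [0, 0, 0, 0, 0, 0, 50]])

```text
t: 36.62
tcp_pos: [0.4902, 0.1654, 0.1648]
eef_rot: [[-0.069, 0.998, 0.006], [0.998, 0.069, 0.001], [0.001, 0.006, -1.0]]
wrist_force: [0.3, 0.5, -0.7]
width: 0.534
```

```bash
python3 -c "
from h import *
go(.5051,-.0866,.15,12.7)
c=cam('wrist'); show(c,'w15.png',200,100,440,280,3)
"
```

```text
t 36.62 tcp [0.4902 0.1654 0.1648] head 93.95 tilt [0.006  0.0014] width 50.2 F [ 0.2529  0.4875 -0.6691]
rot units [ 0.025 -0.029  8.125] shift units [-0.817  4.983  0.295]
```

View pics/w15.png

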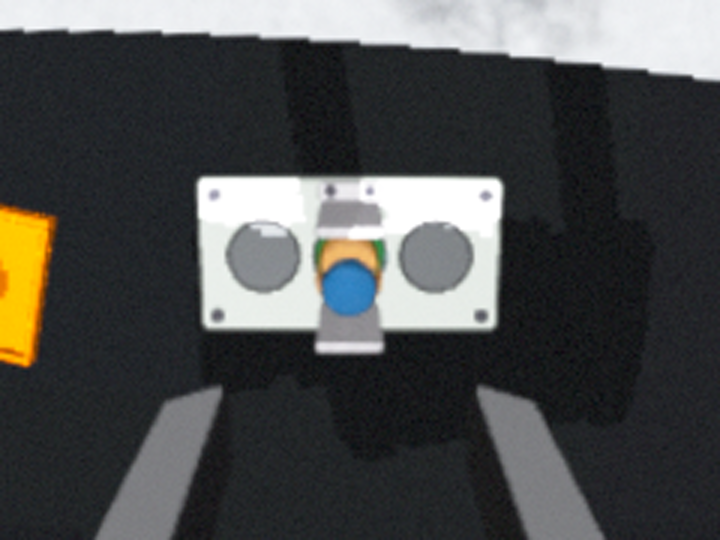

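Fresh vial stands on the green mark (cap (349,288) in the crop). Now fetch the blue-cap flank vial.

Request:
apply_moves(plan=[[0, 0, 0, 0, 0, 1, 50], [0, 0, 0, 0, 0, 1, 50], [0, 0, 0, 0, 0, 1, 50], [0, 0, 0, 0, 0, 1, 50], [0, 0, 0, 0, 0, 1, 50], [0, 0, 0, 0, 0, 1, 50], [0, 0, 0, 0, 0, 1, 50], [0, 0, 0, 0, 0, 1, 50], [0, 0, 0, 0, 0, 0.125, 50]])

```text
t: 37.8
tcp_pos: [0.4878, 0.1649, 0.1599]
eef_rot: [[0.975, 0.221, -0.003], [0.221, -0.975, -0.001], [-0.003, -0.0, -1.0]]
wrist_force: [-0.5, 0.5, -0.3]
width: 0.53
```

Request:
apply_moves(plan=[[-0.08, 0.55, 0, 0, 0, 0, 50], [-0.1, 0.6, 0, 0, 0, 0, 50], [-0.1, 0.6, 0, 0, 0, 0, 50], [-0.1, 0.6, 0, 0, 0, 0, 50], [-0.1, 0.6, 0, 0, 0, 0, 50], [-0.1, 0.6, 0, 0, 0, 0, 50], [-0.1, 0.6, 0, 0, 0, 0, 50], [-0.07, 0.45, 0, 0, 0, 0, 50], [-0.06, 0.38, 0, 0, 0, 0, 50], [0, 0, 0, 0, 0, 0, 50], [0, 0, 0, 0, 0, 0, 50], [0, 0, 0, 0, 0, 0, 50]])

```text
t: 39.3
tcp_pos: [0.5039, -0.0859, 0.1615]
eef_rot: [[0.975, 0.221, 0.0], [0.221, -0.975, 0.0], [0.0, -0.0, -1.0]]
wrist_force: [0.3, 0.7, -0.2]
width: 0.533
```

```bash
python3 -c "
from h import *
go(.5051,-.0866,.0128,12.7)
c=cam('wrist'); show(c,'w16.png')
"
```

```text
t 39.3 tcp [ 0.5039 -0.0859  0.1615] head 12.78 tilt [0.     0.0004] width 50.1 F [ 0.3309  0.6738 -0.1983]
rot units [-0.002 -0.001  0.008] shift units [0.02  0.019 2.973]
```

View pics/w16.png

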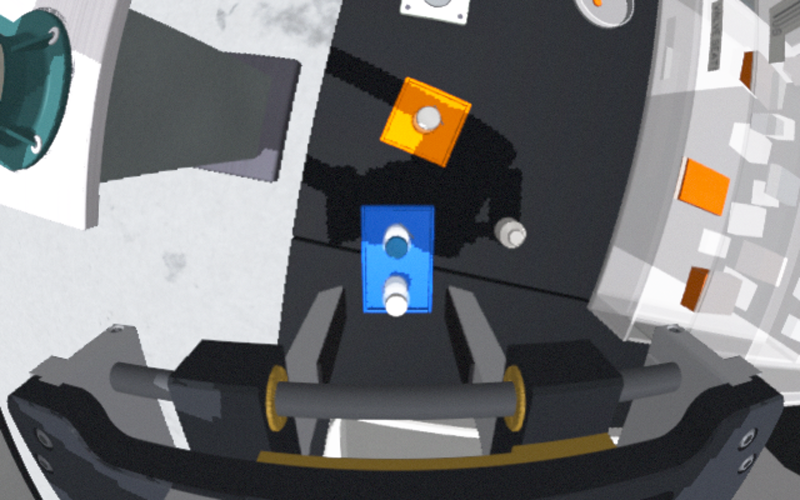

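Request:
apply_moves(plan=[[0.012, 0.012, 0.7, 0, 0, 0, 44], [0, 0, 0.7, 0, 0, 0, 44], [0, 0, 0.6, 0, 0, 0, 44], [0, 0, 0.5, 0, 0, 0, 44], [0, 0, 0.3, 0, 0, 0, 44], [0, 0, 0.15, 0, 0, 0, 44], [0, 0, 0, 0, 0, 0, 44], [0, 0, 0, 0, 0, 0, 44], [0, 0, 0, 0, 0, 0, 44], [0, 0, 0, 0, 0, 0, 44]])

```text
t: 40.6
tcp_pos: [0.505, -0.0873, 0.0145]
eef_rot: [[0.976, 0.22, 0.001], [0.22, -0.976, -0.0], [0.001, 0.0, -1.0]]
wrist_force: [-0.3, -0.1, 0.2]
width: 0.47
```

```bash
python3 -c "
from h import *
go(.5051,-.0866,.0128,12.7)
c=cam('wrist'); show(c,'w17.png',200,150,440,330,3)
"
```

```text
t 40.6 tcp [ 0.505  -0.0873  0.0145] head 12.69 tilt [ 0.001  -0.0002] width 44.1 F [-0.3277 -0.1261  0.2153]
rot units [ 0.002 -0.005 -0.001] shift units [ 0.005 -0.013  0.034]
```

View pics/w17.png

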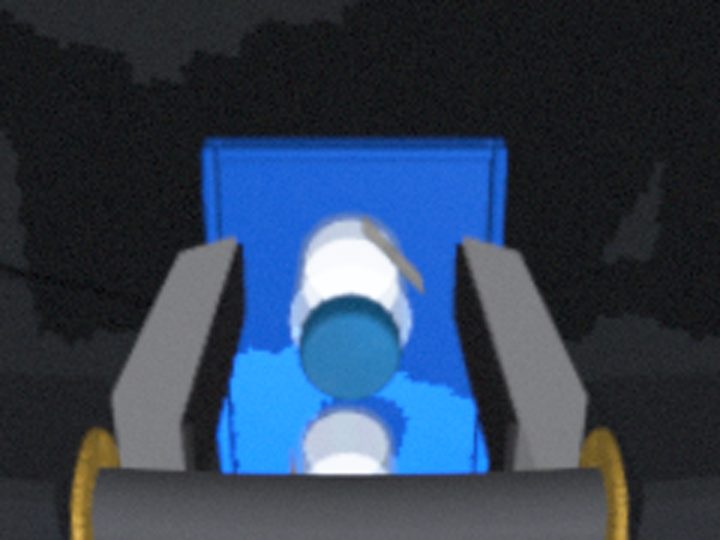

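Request:
apply_moves(plan=[[0.005, -0.012, 0.015, 0, 0, 0, 44], [0, 0, 0, 0, 0, 0, 20], [0, 0, 0, 0, 0, 0, 18], [0, 0, 0, 0, 0, 0, 18], [0, 0, 0, 0, 0, 0, 18], [0, 0, 0, 0, 0, 0, 18], [0, 0, 0, 0, 0, 0, 18]])

```text
t: 41.52
tcp_pos: [0.5047, -0.0865, 0.0132]
eef_rot: [[0.976, 0.22, -0.0], [0.22, -0.976, 0.0], [-0.0, -0.0, -1.0]]
wrist_force: [-0.2, 0.8, -0.4]
width: 0.237
```

Request:
apply_moves(plan=[[0, 0, -0.2, 0, 0, 0, 18], [0, 0, -0.5, 0, 0, 0, 18], [0, 0, -0.8, 0, 0, 0, 18], [0, 0, -0.8, 0, 0, 0, 18], [0, 0, -0.5, 0, 0, 0, 18], [0, 0, 0, 0, 0, 0, 18], [0, 0, 0, 0, 0, 0, 18]])

```text
t: 42.4
tcp_pos: [0.5042, -0.0864, 0.1522]
eef_rot: [[0.976, 0.22, -0.001], [0.22, -0.976, 0.0], [-0.001, -0.001, -1.0]]
wrist_force: [0.0, 0.1, 0.6]
width: 0.242
```

```bash
python3 -c "
from h import *
go(.4867,.1974,.15,3.95)
"
```

```text
t 42.4 tcp [ 0.5042 -0.0864  0.1522] head 12.69 tilt [-0.0015  0.0005] width 22.8 F [0.0351 0.1143 0.6445]
rot units [-0.004  0.008  0.874] shift units [ 0.043 -5.686  0.044]
```

Request:
apply_moves(plan=[[0, 0, 0, 0, 0, 0.874, 18], [0.004, -0.55, 0, 0, 0, 0, 18], [0.005, -0.65, 0, 0, 0, 0, 18], [0.005, -0.65, 0, 0, 0, 0, 18], [0.005, -0.65, 0, 0, 0, 0, 18], [0.005, -0.65, 0, 0, 0, 0, 18], [0.005, -0.65, 0, 0, 0, 0, 18], [0.005, -0.65, 0, 0, 0, 0, 18], [0.005, -0.65, 0, 0, 0, 0, 18], [0.004, -0.4, 0, 0, 0, 0, 18], [0, -0.186, 0, 0, 0, 0, 18], [0, 0, 0, 0, 0, 0, 18]])

```text
t: 43.9
tcp_pos: [0.4867, 0.1971, 0.152]
eef_rot: [[0.998, 0.07, -0.002], [0.07, -0.998, -0.001], [-0.002, 0.001, -1.0]]
wrist_force: [-1.3, -0.5, -0.5]
width: 0.239
```

Request:
apply_moves(plan=[[0, 0, 0, 0, 0, 0, 18], [0, 0, 0, 0, 0, 0, 18]])

```text
t: 44.15
tcp_pos: [0.4874, 0.1965, 0.1532]
eef_rot: [[0.998, 0.068, 0.0], [0.068, -0.998, -0.0], [-0.0, 0.0, -1.0]]
wrist_force: [0.9, 0.5, 0.9]
width: 0.237
```

```bash
python3 -c "
from h import *
go(.4867,.1974,.0185,3.95)
c=cam('wrist'); show(c,'w18.png')
"
```

```text
t 44.15 tcp [0.4874 0.1965 0.1532] head 3.89 tilt [ 0.     -0.0002] width 22.2 F [0.9302 0.4968 0.8512]
rot units [ 0.001  0.    -0.006] shift units [-0.013 -0.019  2.694]
```

View pics/w18.png

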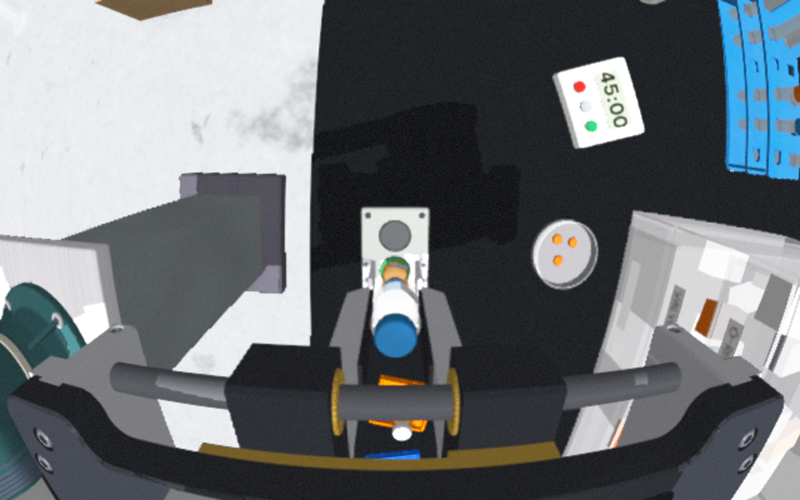

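Request:
apply_moves(plan=[[-0.012, -0.019, 0.5, 0, 0, 0, 18], [0, 0, 0.6, 0, 0, 0, 18], [0, 0, 0.5, 0, 0, 0, 18], [0, 0, 0.4, 0, 0, 0, 18], [0, 0, 0.3, 0, 0, 0, 18], [0, 0, 0.2, 0, 0, 0, 18], [0, 0, 0.15, 0, 0, 0, 18], [0, 0, 0, 0, 0, 0, 18], [0, 0, 0, 0, 0, 0, 18], [0, 0, 0, 0, 0, 0, 18], [0, 0, 0, 0, 0, 0, 18]])

```text
t: 45.58
tcp_pos: [0.4869, 0.1982, 0.0212]
eef_rot: [[0.998, 0.069, 0.001], [0.069, -0.998, 0.0], [0.001, -0.0, -1.0]]
wrist_force: [0.6, 1.2, -0.2]
width: 0.24
```

```bash
python3 -c "
from h import *
go(.4867,.1974,.0183,3.95)
c=cam('wrist'); show(c,'w19.png',200,150,440,330,3)
"
```

```text
t 45.58 tcp [0.4869 0.1982 0.0212] head 3.96 tilt [0.0009 0.0003] width 22.6 F [ 0.5531  1.2014 -0.2195]
rot units [-0.002 -0.005  0.001] shift units [-0.006  0.017  0.058]
```

View pics/w19.png

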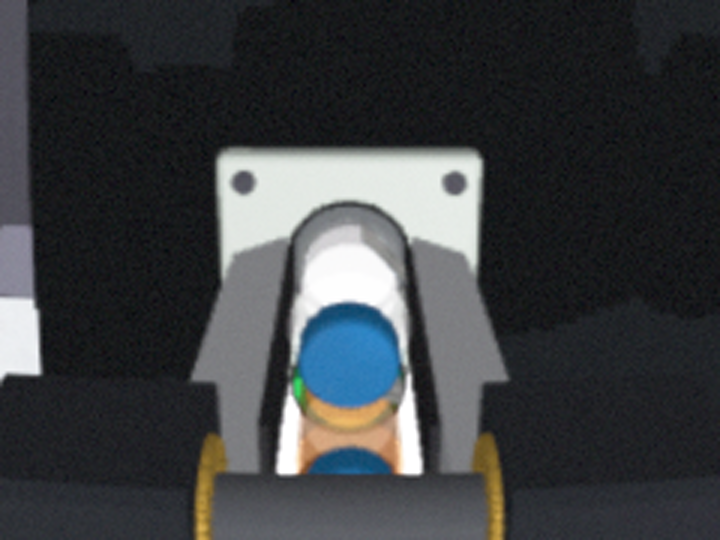

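Request:
apply_moves(plan=[[-0.003, 0.014, 0.04, 0, 0, 0, 18], [0, 0, 0, 0, 0, 0, 18], [0, 0, 0, 0, 0, 0, 18]])

```text
t: 46.0
tcp_pos: [0.4865, 0.1974, 0.0187]
eef_rot: [[0.998, 0.069, -0.0], [0.069, -0.998, 0.0], [-0.0, -0.0, -1.0]]
wrist_force: [-0.7, 0.5, -0.0]
width: 0.239
```

Request:
apply_moves(plan=[[0, 0, 0.008, 0, 0, 0, 18], [0, 0, 0, 0, 0, 0, 24], [0, 0, 0, 0, 0, 0, 28], [0, 0, 0, 0, 0, 0, 34], [0, 0, 0, 0, 0, 0, 42], [0, 0, -0.3, 0, 0, 0, 44], [0, 0, -0.6, 0, 0, 0, 44], [0, 0, -0.8, 0, 0, 0, 46], [0, 0, -0.8, 0, 0, 0, 50], [0, 0, -0.4, 0, 0, 0, 50], [0, 0, 0, 0, 0, 0, 50], [0, 0, 0, 0, 0, 0, 50]])

```text
t: 47.5
tcp_pos: [0.486, 0.1973, 0.1627]
eef_rot: [[0.998, 0.069, -0.001], [0.069, -0.998, -0.0], [-0.001, 0.0, -1.0]]
wrist_force: [-0.5, 0.8, 0.1]
width: 0.53
```

```bash
python3 -c "
from h import *
go(.5145,-.1329,.15,12.7)
c=cam('wrist'); show(c,'w20.png',200,100,440,280,3)
"
```

```text
t 47.5 tcp [0.486  0.1973 0.1627] head 3.95 tilt [-0.0011 -0.0003] width 49.8 F [-0.4854  0.7845  0.1088]
rot units [ 0.001  0.006 -0.875] shift units [-0.896  6.567  0.253]
```

View pics/w20.png

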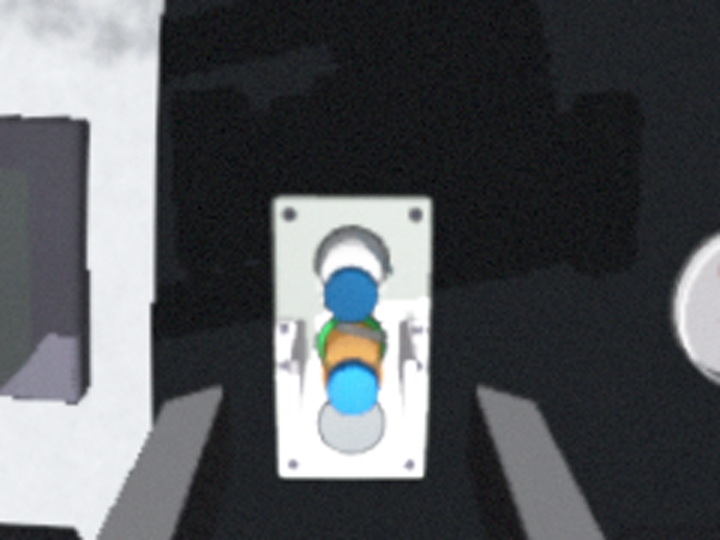

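The blue-cap flank vial is back on its mark, cap at (350,295) in the crop. Now the white one.

Request:
apply_moves(plan=[[0, 0, 0, 0, 0, -0.875, 50], [-0.08, 0.6, 0, 0, 0, 0, 50], [-0.1, 0.73, 0, 0, 0, 0, 50], [-0.1, 0.73, 0, 0, 0, 0, 50], [-0.1, 0.73, 0, 0, 0, 0, 50], [-0.1, 0.73, 0, 0, 0, 0, 50], [-0.1, 0.73, 0, 0, 0, 0, 50], [-0.1, 0.73, 0, 0, 0, 0, 50], [-0.1, 0.73, 0, 0, 0, 0, 50], [-0.07, 0.5, 0, 0, 0, 0, 50], [-0.05, 0.357, 0, 0, 0, 0, 50], [0, 0, 0, 0, 0, 0, 50]])

```text
t: 49.05
tcp_pos: [0.5144, -0.1333, 0.1623]
eef_rot: [[0.976, 0.218, -0.002], [0.218, -0.976, 0.001], [-0.002, -0.001, -1.0]]
wrist_force: [-0.3, -0.4, 0.5]
width: 0.528
```

Request:
apply_moves(plan=[[0, 0, 0, 0, 0, 0, 44], [0, 0, 0, 0, 0, 0, 44], [0, 0, 0, 0, 0, 0, 44]])

```text
t: 49.42
tcp_pos: [0.5149, -0.1321, 0.1635]
eef_rot: [[0.975, 0.221, 0.0], [0.221, -0.975, 0.0], [0.0, -0.0, -1.0]]
wrist_force: [0.1, 0.1, -0.1]
width: 0.465
```

```bash
python3 -c "
from h import *
go(.5145,-.1329,.0124,12.7)
"
```

```text
t 49.42 tcp [ 0.5149 -0.1321  0.1635] head 12.77 tilt [0.0003 0.0001] width 43.7 F [ 0.0527  0.0825 -0.0898]
rot units [-0.    -0.002  0.007] shift units [-0.012  0.014  3.021]
```

Request:
apply_moves(plan=[[-0.012, 0.014, 0.7, 0, 0, 0, 44], [0, 0, 0.7, 0, 0, 0, 44], [0, 0, 0.6, 0, 0, 0, 44], [0, 0, 0.5, 0, 0, 0, 44], [0, 0, 0.3, 0, 0, 0, 44], [0, 0, 0.19, 0, 0, 0, 44], [0, 0, 0, 0, 0, 0, 44], [0, 0, 0, 0, 0, 0, 44], [0, 0, 0, 0, 0, 0, 44], [0, 0, 0, 0, 0, 0, 44], [0, 0, 0, 0, 0, 0, 44]])

```text
t: 50.8
tcp_pos: [0.5146, -0.1337, 0.0141]
eef_rot: [[0.976, 0.22, 0.0], [0.22, -0.976, -0.0], [0.0, 0.0, -1.0]]
wrist_force: [0.1, 0.8, -0.2]
width: 0.47
```

```bash
python3 -c "
from h import *
go(.5145,-.1329,.0124,12.7)
c=cam('wrist'); show(c,'w21.png',200,150,440,330,3)
"
```

```text
t 50.8 tcp [ 0.5146 -0.1337  0.0141] head 12.7 tilt [ 0.0005 -0.0001] width 44.2 F [ 0.1194  0.811  -0.2433]
rot units [ 0.001 -0.003  0.   ] shift units [ 0.002 -0.015  0.034]
```

View pics/w21.png

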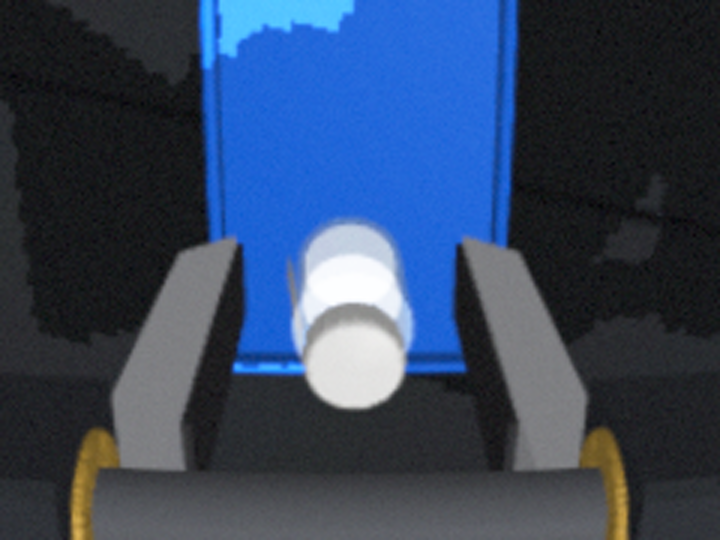

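Request:
apply_moves(plan=[[0, 0, 0.015, 0, 0, 0, 44], [0, 0, 0, 0, 0, 0, 20], [0, 0, 0, 0, 0, 0, 18], [0, 0, 0, 0, 0, 0, 18], [0, 0, 0, 0, 0, 0, 18], [0, 0, 0, 0, 0, 0, 18], [0, 0, 0, 0, 0, 0, 18]])

```text
t: 51.72
tcp_pos: [0.5144, -0.1336, 0.0131]
eef_rot: [[0.976, 0.22, 0.0], [0.22, -0.976, 0.0], [0.0, -0.0, -1.0]]
wrist_force: [0.9, 0.4, -0.1]
width: 0.238
```

Request:
apply_moves(plan=[[0, 0, -0.2, 0, 0, 0, 18], [0, 0, -0.5, 0, 0, 0, 18], [0, 0, -0.8, 0, 0, 0, 18], [0, 0, -0.8, 0, 0, 0, 18], [0, 0, -0.5, 0, 0, 0, 18], [0, 0, 0, 0, 0, 0, 18], [0, 0, 0, 0, 0, 0, 18]])

```text
t: 52.6
tcp_pos: [0.5138, -0.1334, 0.152]
eef_rot: [[0.976, 0.22, -0.001], [0.22, -0.976, 0.001], [-0.001, -0.001, -1.0]]
wrist_force: [-1.2, -0.8, 0.9]
width: 0.237
```

```bash
python3 -c "
from h import *
go(.4911,.1334,.15,3.95)
c=cam('wrist'); show(c,'w22.png')
"
```

```text
t 52.6 tcp [ 0.5138 -0.1334  0.152 ] head 12.7 tilt [-0.0015  0.0007] width 22.3 F [-1.2233 -0.8114  0.9126]
rot units [-0.005  0.008  0.875] shift units [-0.086 -5.354  0.041]
```

View pics/w22.png

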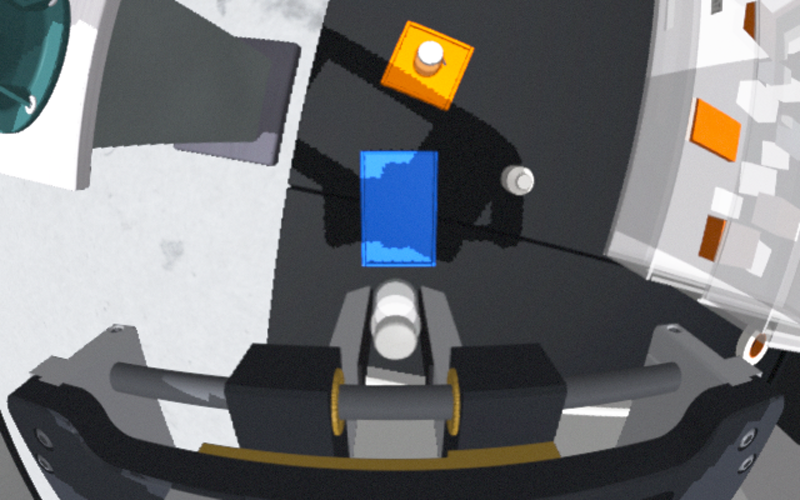

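Request:
apply_moves(plan=[[0, 0, 0, 0, 0, 0.875, 18], [-0.008, -0.5, 0, 0, 0, 0, 18], [-0.01, -0.62, 0, 0, 0, 0, 18], [-0.01, -0.62, 0, 0, 0, 0, 18], [-0.01, -0.62, 0, 0, 0, 0, 18], [-0.01, -0.62, 0, 0, 0, 0, 18], [-0.01, -0.62, 0, 0, 0, 0, 18], [-0.01, -0.62, 0, 0, 0, 0, 18], [-0.01, -0.62, 0, 0, 0, 0, 18], [-0.008, -0.36, 0, 0, 0, 0, 18], [0, -0.16, 0, 0, 0, 0, 18], [0, 0, 0, 0, 0, 0, 18]])

```text
t: 54.15
tcp_pos: [0.4915, 0.1333, 0.1526]
eef_rot: [[0.998, 0.069, -0.001], [0.069, -0.998, -0.001], [-0.001, 0.001, -1.0]]
wrist_force: [-0.7, -0.2, -0.5]
width: 0.24
```

Request:
apply_moves(plan=[[0, 0, 0, 0, 0, 0, 18], [0, 0, 0, 0, 0, 0, 18]])

```text
t: 54.4
tcp_pos: [0.4918, 0.1327, 0.1531]
eef_rot: [[0.998, 0.068, 0.0], [0.068, -0.998, -0.0], [0.0, 0.0, -1.0]]
wrist_force: [-0.8, 0.6, -0.4]
width: 0.243
```

```bash
python3 -c "
from h import *
go(.4911,.1340,.0183,3.95)
"
```

```text
t 54.4 tcp [0.4918 0.1327 0.1531] head 3.89 tilt [ 0.0001 -0.0001] width 22.9 F [-0.7503  0.5687 -0.3905]
rot units [ 0.001 -0.001 -0.006] shift units [-0.012 -0.026  2.696]
```

Request:
apply_moves(plan=[[-0.012, -0.015, 0.5, 0, 0, 0, 18], [0, 0, 0.6, 0, 0, 0, 18], [0, 0, 0.5, 0, 0, 0, 18], [0, 0, 0.4, 0, 0, 0, 18], [0, 0, 0.3, 0, 0, 0, 18], [0, 0, 0.2, 0, 0, 0, 18], [0, 0, 0.15, 0, 0, 0, 18], [0, 0, 0, 0, 0, 0, 18], [0, 0, 0, 0, 0, 0, 18], [0, 0, 0, 0, 0, 0, 18], [0, 0, 0, 0, 0, 0, 18]])

```text
t: 55.78
tcp_pos: [0.4913, 0.1342, 0.021]
eef_rot: [[0.998, 0.069, 0.001], [0.069, -0.998, 0.0], [0.001, -0.0, -1.0]]
wrist_force: [0.1, 0.3, 0.1]
width: 0.241
```

```bash
python3 -c "
from h import *
go(.4911,.1340,.0183,3.95)
c=cam('wrist'); show(c,'w23.png',200,150,440,330,3)
"
```

```text
t 55.77 tcp [0.4913 0.1342 0.021 ] head 3.96 tilt [0.0008 0.0002] width 22.6 F [0.0962 0.3047 0.0547]
rot units [-0.001 -0.004  0.001] shift units [-0.003  0.004  0.054]
```

View pics/w23.png

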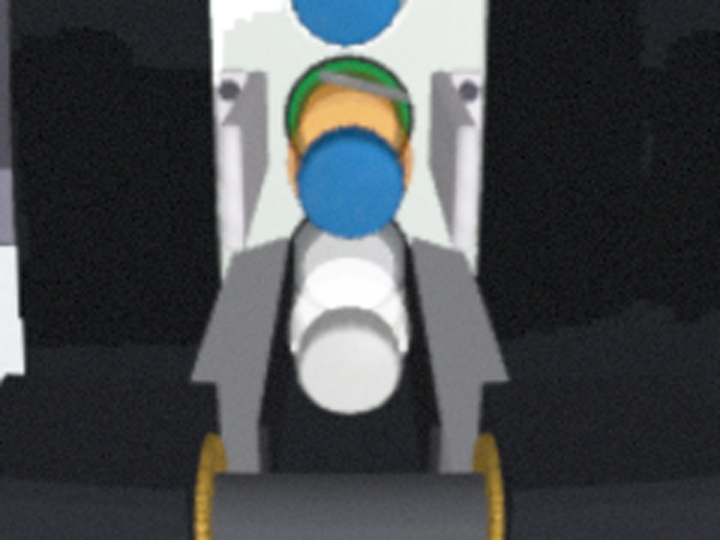

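Aligned over the mark (ring visible around the vial foot at about (350,235)). Final lowering, release.

Request:
apply_moves(plan=[[0, 0, 0.04, 0, 0, 0, 18], [0, 0, 0, 0, 0, 0, 18], [0, 0, 0.004, 0, 0, 0, 18]])

```text
t: 56.2
tcp_pos: [0.491, 0.1342, 0.0183]
eef_rot: [[0.998, 0.069, -0.0], [0.069, -0.998, 0.0], [-0.0, -0.0, -1.0]]
wrist_force: [0.3, 1.7, 0.2]
width: 0.239
```

```bash
python3 -c "
from h import *
go(.4911,.1338,.0181,3.95)
"
```

```text
t 56.2 tcp [0.491  0.1342 0.0183] head 3.95 tilt [-0.0001  0.0001] width 22.5 F [0.2735 1.7146 0.1999]
rot units [-0.     0.001  0.   ] shift units [0.002 0.007 0.004]
```

Request:
apply_moves(plan=[[0, 0, 0, 0, 0, 0, 24], [0, 0, 0, 0, 0, 0, 28], [0, 0, 0, 0, 0, 0, 34], [0, 0, 0, 0, 0, 0, 42], [0, 0, -0.3, 0, 0, 0, 44], [0, 0, -0.6, 0, 0, 0, 44], [0, 0, -0.8, 0, 0, 0, 46], [0, 0, -0.8, 0, 0, 0, 50], [0, 0, -0.5, 0, 0, 0, 50], [0, 0, -0.3, 0, 0, 0, 50], [0, 0, 0, 0, 0, 0, 50], [0, 0, 0, 0, 0, 0, 50]])

```text
t: 57.7
tcp_pos: [0.4903, 0.1341, 0.1821]
eef_rot: [[0.998, 0.069, -0.002], [0.069, -0.998, -0.0], [-0.002, 0.0, -1.0]]
wrist_force: [0.3, 0.8, -0.2]
width: 0.531
```

```bash
python3 -c "
from h import *
go(.4911,.1338,.0181,3.95)
c=cam('wrist'); show(c,'w24.png',200,60,440,240,3)
show(cam('scene'),'s24.png',190,160,460,330,2.9); show(cam('top'),'t24.png',200,150,470,280,2.9)
np.savez('w24.npz',**c)
"
```

```text
t 57.7 tcp [0.4903 0.1341 0.1821] head 3.96 tilt [-0.0023 -0.0003] width 49.9 F [ 0.2896  0.8484 -0.1677]
rot units [0.001 0.013 0.001] shift units [0.016 0.006 3.28 ]
```

View pics/w24.png

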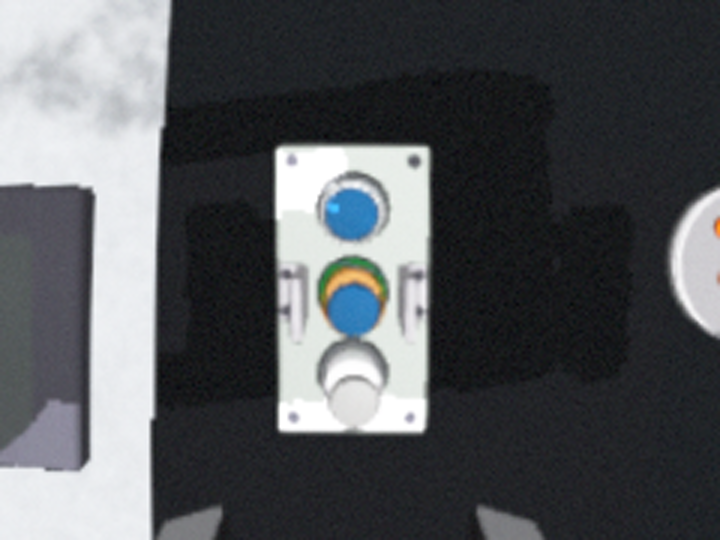

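View pics/s24.png

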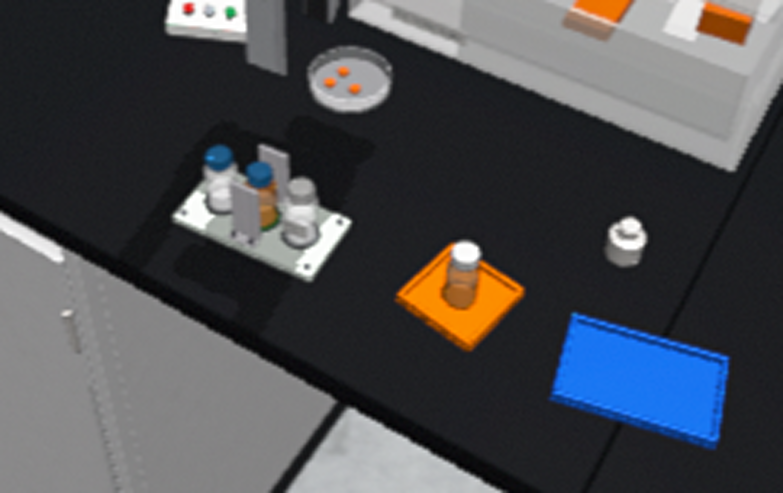

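View pics/t24.png

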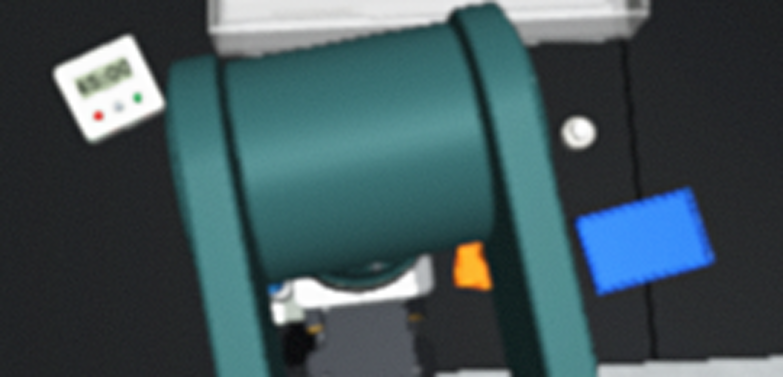

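```bash
python3 -c "
from h import *
c=dict(np.load('w24.npz',allow_pickle=True)); c={k:(v.item() if v.ndim==0 else v) for k,v in c.items()}
f=lambda p:np.array(p)/3+[200-.33,60-.33]
print(cast(c,f([(351,213),(354,308),(353,401)]),.056))
P=cast(c,f([(291,160),(414,160),(293,417),(410,417)]),.008);print(P.mean(0))
print('marks',[(.4866,.1972),(.4888,.1653),(.491,.1334)])
"
```

```text
[[0.4859 0.1973]
 [0.4891 0.1659]
 [0.491  0.1342]]
[0.4885 0.1655]
marks [(0.4866, 0.1972), (0.4888, 0.1653), (0.491, 0.1334)]
```

All three vials measure within about 1 mm of their marks, and everything stands upright. Handing in.

```bash
python3 -c "
from workcell import r
print(r.finish_job(), r.get_state()['t'])"
```

```text
the job is handed in; nothing more can be done
the job is handed in; nothing more can be done
```

The vial change is done and handed in after about 58 s of the 118 s allowed. I worked in the order asked:

1. Both clear vials went into the blue tray.
2. The old vial went into the orange tray.
3. The fresh vial went onto the green middle mark.
4. Each clear vial went back to its own place: blue cap at the +y end of the stand, white cap at the -y end.

In the last wrist-camera check, all three caps on the stand were within about 1 mm of their marks, which is inside the camera's roughly 2 mm calibration error. The scene view showed all four vials upright, with the old one in the orange tray and the blue tray empty. The weight, dish and timer looked unmoved, though I did not re-measure their positions. The arm hid part of the last top view, so that view only confirmed the blue tray, the weight and the timer.

The wrist-force readings after each move stayed under about 2 N. No check failed or disagreed.

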